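# Stack the parts tote the right way round and clip it down

### The job

Take the white tote off the sloped rack and stack it on the grey tote that is clamped in the carrier, turned so that its red end is over the grey tote's plain end (red ends opposite), so that it stands level on the stacking lugs instead of nesting; do not drop it. Then press the carrier's yellow hold-down flap over the stacked tote until it clicks and stays shut. Leave everything else on the bench where it is.

Things in the scene. Friction and masses are not known exactly. Their poses are not given: they have to be found in the camera images.
- tote: White loose stack-nest tote, open on top, 0.17-0.35 kg: rim 162 x 111 mm (long side along x), underside 140 x 92, height 70, walls 4. Origin: centre of underside; z out of its mouth; x to its red end wall. Black fin across its middle (see tote_grip). Starts on the rack, leaning 0.50 rad (29 deg): its z points up and away from the robot, its long side across the slope.
- tote_grip (a point): Point in the black upright grip fin, on the tote's z axis 55 mm above its underside. The fin is 12 mm thick (along tote x), 76 mm wide (along y) and reaches from the floor to the rim (15 mm above this point); the rooms either side are empty, 65 mm long. Grip it with a finger on its +x and on its -x face.
- tote_red_end (a point): middle of the rim of the white tote's red end wall, at (74, 0, 70) mm in the tote's frame
- carrier: Heavy fixed dark base plate 190 x 205 x 8 mm, at any yaw, with a grey open tote clamped on it: same form as the white one, no fin, a heatsink and a relay inside. Origin: underside of the plate, below the centre of the grey tote; x to the grey tote's red end, z up. Two aluminium posts on its +y side carry the flap.
- seat (a point): Where the centre of the white tote's underside belongs when stacked, its x opposite to the carrier's x: (0, 0, 72) mm in the carrier's frame, on four black lugs 6 mm below the grey rim; 4 mm free play each way inside that rim. Stacked, the white rim is at 142 mm. With the same facing the lugs pass through slots in the white tote and it sinks in (nests).
- lower_red_end (a point): middle of the rim of the grey tote's red end wall, at (74, 0, 78) mm in the carrier's frame
- flap_hinge (a point): middle of the flap's hinge axis, at (0, 80, 148) mm in the carrier's frame; the axis runs along the carrier's x
- flap_edge (a point): middle of the free edge of the yellow flap, a plate 100 mm wide (along carrier x), 60 mm from hinge to edge, 4 mm thick. Shut, it lies level and points to the carrier's -y, over the stacked tote's rim with 4 mm to spare
- flap (a joint): Flap angle, rad: 1.3 = open (start 1.25-1.3, nearly upright, leaning a little towards the tote), 0 = level, shut. A weak spring (under 0.1 N m) opens it; a ball detent resists closing from about 0.6 rad (about 9 N at 45 mm from the hinge), and past 0.3 rad pulls it to 0 and holds it.
- rack: Fixed sloped rack that faces the far side of the bench: plate 236 mm wide, falling away from the robot at 0.50 rad to a blue stop lip at its far edge. Origin: on the bench below the plate's middle; x down the slope. A dark light bar (x -14 to +10 mm, underside 226 mm high, on posts at y +-124, x -66 mm) blocks a straight-down approach to the fin: come in and lift out along the tote's own tilted z axis.
- heatsink: bystander: dark finned heatsink 36 x 30 x 24 mm lying in the grey tote
- relay: bystander: green relay 28 x 24 x 20 mm lying in the grey tote
- spool: bystander: grey spool, 60 mm across, 44 mm high
- screwdriver: bystander: red screwdriver lying on the bench
- flux: bystander: white bottle, 44 mm across, 110 mm high
- mug: bystander: white mug, 80 mm across, 90 mm high
- meter: bystander: yellow hand meter 80 x 150 x 34 mm lying flat
There are look-alikes about, which are no part of the job. Leave any green or orange look-alike of the tote alone.

How it is judged:
By the outcome, as a careful person would: the job done as asked, in the order asked, and still so for the second after the job is handed in, with the robot touching nothing.
It also fails if it takes over 70 s, if anything falls off the work surface, if the arm or the gripper's body presses on something with over 40 N, if the wrist force passes 120 N, or if a joint passes its speed limit or range.

### The arm

A 6-joint arm with a two-finger parallel gripper is mounted at the origin on the work surface. World frame = base frame: x ahead of the robot, y to its left, z up, the work surface at z = 0. Lengths are in m, angles in rad, forces in N, time in s.
With the tool pointing down it reaches from about 0.275 to 0.85 m from the base axis. Payload 19 kg.
Tool frame: the origin (TCP) lies at the very end of the fingers, on their centre line; the grasp point (between the pads) lies 19 mm behind it; x points along the fingers, y is the direction in which the jaws open and shut, and the axes are right-handed (so a half turn about x gives the same grasp; the last joint's range is limited). The gripper opens to 85 mm and grips with 20 to 120 N. Pads are 22 mm wide; open, the fingers measure 114 mm over their backs; the gripper's body (76 mm by 85 mm) begins 54 mm behind the grasp point. The pads swing forward as they close: fully open they stand 13 mm farther back than shut.
Start: joints at [-1.424, 0.15, 1.437, -0, 1.554, -0.134], TCP at [0.159, -0.552, 0.194] pointing down, gripper open.
Joint ranges: [-2.8, 2.8], [-0.68, 2.1], [0.12, 2.68], [-1.39, 4.53], [0.16, 2.79], [-2.81, 2.81]. Speed limits (rad/s): [1.89, 1.89, 2.22, 3.01, 3.01, 3.01].

### API

Orientations are given as [roll, pitch, yaw] about the fixed x, y, z axes, in that order (R = Rz(yaw) Ry(pitch) Rx(roll)).
In Python, from workcell import manip gives the robot as it stands.
- The arm moves only by the tool servo_tool, never from a script. Its argument "increments" is a list of rows, each a list of 4 numbers: the shift along the tool's x, y, z in mm, then the turn about the tool's x in degrees. A call has 1 to 20 rows; each row shifts and turns the commanded pose from where the row before left it, along the tool's axes as they then stand; what a row does not reach is not made up. A row lasts 1/8 s, in which the tool goes at most 62.5 mm and 10.7 degrees, less where a joint would pass 70% of its speed; a pose out of reach is approached as far as the arm can. A call with a gripper value outside its range is refused whole. "gripper" is the finger opening in mm, from 0 to 85.4, set as the call begins (left out, the last holds). The fingers move at their own pace and stop on an object; "squeeze" is the grip in N (left out, the last holds). Time passes only in rows, so rows that do not move let the fingers close. It gives the time, the measured TCP pose, the force and the opening at its end, in the units of the state.
- manip.sense(): the state, without advancing time (a new reading comes with each control period).
- manip.grab_frame(name): name is "side" or "top" or "wrist"; returns a dict with "pixels" (480x640x3 uint8, red, green, blue), "camera_matrix" (3x3 intrinsics, pixels), "position" and "orientation" of the camera in the world. Camera axes: x right, y down, z forward; pixel columns grow to the right and rows downward; lengths in m; the calibration is good to about 2 mm. A picture is of the moment at which its call begins. There is no depth.
- manip.finish_job(): hands the job in, once; it reports no verdict.
Trained networks look in a picture, given as the dict that the camera call returned (one of the last four; its "shot" number tells which), for a name from the list of things; names that differ only in an ending like _2 or _b are one class to them, and where a whole thing is asked for, a point or a joint stands for the part that bears it (a point fixed in the world has none). Each returns a list of dicts, best first, with "score" (0 to 1); they miss things now and then, are a little off and sometimes report something else, mostly with a low value. They report only what shows in the picture. A call takes as long as a camera call. They do not tell look-alikes from the thing itself.
- manip.find_in(picture, label): "extent" ([centre column, centre row, width, height] in pixels, round what is visible of it).
- manip.landmark_of(picture, label): "location" ([row, column] in pixels: a listed point, or the origin of a listed thing).
The state is a dict: "time_s": time; "joint_positions": joint angles; "joint_vel": joint speeds; "joint_efforts": joint torques, N m; "tool_pos": TCP position; "ee_rot": TCP orientation; "wrist_force": force on the tool from outside, world axes, zero at the start; "torque": the same for the moment, N m; "grip_width": finger opening in m.
Only numpy, scipy, OpenCV 4.12 (cv2) and the standard library are available. Lean on these libraries where they do the work, as an engineer would, in place of code of your own. Each camera call takes 0.05 s, during which the arm holds its last target. There are 200 camera calls.

## Working session

There is one attempt and no reset: what is moved stays moved. The work goes in short steps, Python scripts to look and compute and a tool call to move; the robot and the scene stay as the last step left them, time stands still between calls to the robot, and variables do not carry over. Pictures are saved under pics/ and viewed, about 8 in all and at most 12, crops included, and the job is handed in when it is done.

Besides the shell and the picture viewer there is one more tool, called after ">>>" as name(argument=value, ...), one argument or row to a line, values as JSON. servo_tool: Moves the arm, as the interface text tells. Its arguments: {"type":"object","properties":{"increments":{"type":"array","items":{"type":"array","items":{"type":"number"}}},"gripper":{"type":"number"},"squeeze":{"type":"number"}},"required":["increments"]}

```bash
mkdir -p pics; cat > h.py <<'E'
import numpy as np, cv2
from workcell import manip
from scipy.spatial.transform import Rotation as Ro
def R(rpy): return Ro.from_euler('xyz',rpy).as_matrix()
def cam(p):
    o=np.array(p['orientation'],float)
    Rm=o if o.shape==(3,3) else (R(o) if o.size==3 else None)
    return np.array(p['camera_matrix']),Rm,np.array(p['position'])
def ray(p,uv):
    K,Rm,c=cam(p); d=Rm@np.linalg.solve(K,[uv[0],uv[1],1.]); return c,d/np.linalg.norm(d)
def proj(p,X):
    K,Rm,c=cam(p); q=K@(Rm.T@(np.array(X)-c)); return q[:2]/q[2]
def tri(obs):
    A=np.zeros((3,3));b=np.zeros(3)
    for p,uv in obs:
        c,d=ray(p,uv);M=np.eye(3)-np.outer(d,d);A+=M;b+=M@c
    X=np.linalg.solve(A,b); return X,[np.round(np.linalg.norm(proj(p,X)-uv),1) for p,uv in obs]
def atz(p,uv,z):
    c,d=ray(p,uv); return c+d*(z-c[2])/d[2]
def save(p,n): cv2.imwrite('pics/'+n+'.png',p['pixels'][:,:,::-1])
E
python3 - <<'E'
from h import *
print(manip.sense())
P={}
for n in ['side','top','wrist']:
    p=P[n]=manip.grab_frame(n); save(p,n+'0'); print(n,p['position'],p['orientation'],p['shot'])
    print(np.array(p['camera_matrix'])[0])
    for l in ['tote','carrier','rack','flap']:
        print(l,[(np.round(q['extent']).tolist(),round(q['score'],2)) for q in manip.find_in(p,l)])
    for l in ['tote_grip','tote_red_end','lower_red_end','seat','flap_hinge','flap_edge','carrier','rack','tote']:
        print(l,[(np.round(q['location'][::-1]).tolist(),round(q['score'],2)) for q in manip.landmark_of(p,l)])
cv2.imwrite('pics/a.png',np.vstack([P[n]['pixels'] for n in ['side','top']])[:,:,::-1][:, :])
E
```

```text
{'time_s': 0.0, 'joint_positions': array([-1.42399427e+00,  1.51015966e-01,  1.43799366e+00, -2.11867857e-05,
        1.55381350e+00, -1.33999332e-01]), 'joint_vel': array([-0.000421  , -0.00046625,  0.00076889, -0.00043773, -0.00225139,
        0.00125161]), 'joint_efforts': array([ 8.94488439e-04, -7.13051391e+01, -5.70866489e+01, -8.07740093e-05,
        8.74481775e-03, -1.55908771e-05]), 'tool_pos': array([ 0.15927958, -0.55220506,  0.19297703]), 'ee_rot': array([-1.68758182,  1.56956567,  1.73481259]), 'wrist_force': array([ 0.05576537, -0.00539349,  0.42025948]), 'torque': array([0.04113573, 0.0359739 , 0.00469348]), 'grip_width': 0.0854088866156082}
side [0.02884376 1.15268729 1.17061376] [-2.26730428e+00  1.76820514e-03 -2.68686541e+00] 1
[593.76002726   0.         318.34393661]
tote [([335.0, 201.0, 49.0, 49.0], 0.86), ([408.0, 222.0, 39.0, 43.0], 0.79), ([430.0, 185.0, 14.0, 34.0], 0.67)]
carrier [([297.0, 281.0, 80.0, 92.0], 0.74)]
rack [([345.0, 197.0, 78.0, 123.0], 0.88), ([335.0, 200.0, 47.0, 52.0], 0.28)]
flap [([270.0, 256.0, 11.0, 44.0], 0.63), ([295.0, 283.0, 78.0, 
[... 933 characters left out ...]
 221.0], 0.58), ([266.0, 248.0], 0.17)]
lower_red_end [([294.0, 229.0], 0.89)]
seat [([269.0, 245.0], 0.82)]
flap_hinge [([249.0, 206.0], 0.9), ([297.0, 168.0], 0.27)]
flap_edge [([247.0, 211.0], 0.59)]
carrier [([269.0, 253.0], 0.74)]
rack [([404.0, 243.0], 0.7), ([278.0, 246.0], 0.39)]
tote [([527.0, 336.0], 0.81), ([407.0, 233.0], 0.65), ([431.0, 326.0], 0.56)]
wrist [ 0.23676536 -0.53071899  0.37406874] [ 2.82020883e+00  1.00940315e-03 -1.29028890e+00] 3
[422.31149083   0.         321.03700561]
tote [([308.0, 29.0, 179.0, 54.0], 0.9)]
carrier []
rack []
flap []
tote_grip []
tote_red_end [([311.0, 22.0], 0.56)]
lower_red_end []
seat []
flap_hinge []
flap_edge []
carrier []
rack []
tote []
```

```bash
python3 - <<'E'
import cv2,numpy as np
a=cv2.imread('pics/side0.png')[130:360,210:470];b=cv2.imread('pics/top0.png')[140:400,190:600]
a=cv2.resize(a,None,fx=1.8,fy=1.8);b=cv2.resize(b,None,fx=1.9,fy=1.9,interpolation=cv2.INTER_CUBIC)
b=cv2.resize(b,(800,int(b.shape[0]*800/b.shape[1])))
cv2.imwrite('pics/b.png',b)
a=cv2.imread('pics/side0.png')[130:350,210:500];cv2.imwrite('pics/aa.png',cv2.resize(a,None,fx=2.7,fy=2.7,interpolation=cv2.INTER_CUBIC))
E
```

```text
(no output)
```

View pics/b.png

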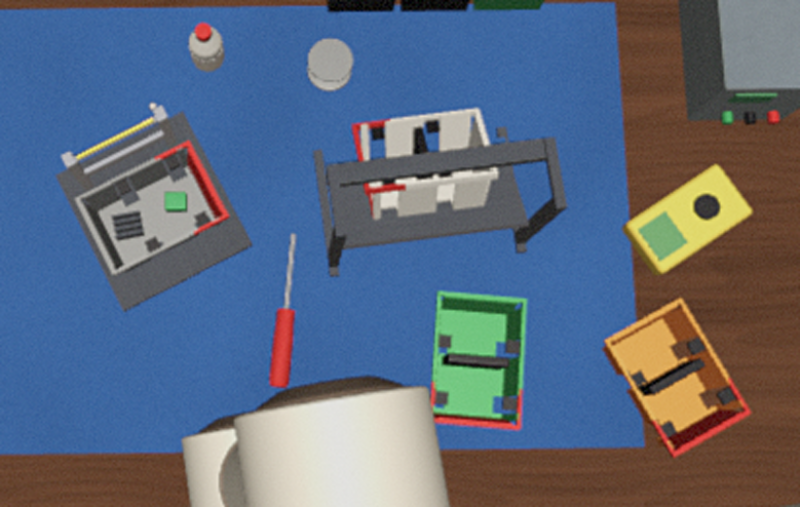

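View pics/aa.png

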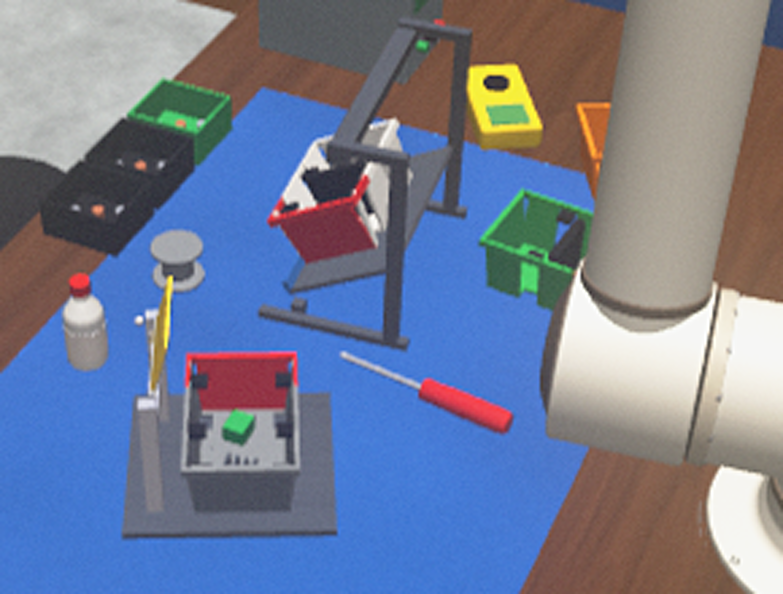

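The white tote is on the rack with its red end to the left (+y); the top view has it at about (374–440, 195–250). The grey carrier is at about (269,248), red end to the lower right. Next I'll triangulate these.

```bash
python3 - <<'E'
from h import *
s=manip.grab_frame('side');t=manip.grab_frame('top')
for n,a,b in [('red',(324,205),(374,221)),('lower_red',(301,260),(294,229)),('seat',(299,284),(269,245)),('hinge',(269,262),(249,206)),('edge',(274,245),(247,211)),('carrier',(299,302),(269,253)),('rack',(344,227),(404,243)),('tote',(344,213),(407,233))]:
    X,e=tri([(s,a),(t,b)]);print(n,np.round(X,3),e)
c=lambda u,v:(190+u/1.951,140+v/1.951)
sc=lambda u,v:(210+u/2.7,130+v/2.7)
# bar ends: far-left corner in top; side
for n,a,b in [('bar near-left top',sc(332,150),c(326,163)),]:
    print(n,tri([(s,a),(t,b)]))
for n,uv in [('barL far',(327,166)),('barL near',(330,184)),('barR far',(553,139)),('barR near',(553,155))]:
    print(n,atz(t,c(*uv),.238))
for n,uv in [('fin top far',(415,128)),('fin top mid',(420,145))]:
    print(n,[np.round(atz(t,c(*uv),z),3) for z in(.14,.17,.2)])
E
```

```text
red [ 0.613 -0.085  0.13 ] [np.float64(1.4), np.float64(1.7)]
lower_red [0.599 0.108 0.082] [np.float64(1.5), np.float64(1.6)]
seat [0.567 0.172 0.061] [np.float64(0.0), np.float64(0.0)]
hinge [0.639 0.21  0.144] [np.float64(2.7), np.float64(2.9)]
edge [0.617 0.207 0.206] [np.float64(0.6), np.float64(0.6)]
carrier [0.561 0.18  0.   ] [np.float64(1.2), np.float64(1.3)]
rack [ 0.585 -0.17  -0.005] [np.float64(1.2), np.float64(1.4)]
tote [ 0.595 -0.175  0.046] [np.float64(0.8), np.float64(0.9)]
bar near-left top (array([ 0.57464958, -0.0426644 ,  0.24023658]), [np.float64(1.2), np.float64(1.5)])
barL far [ 0.57493638 -0.04296551  0.238     ]
barL near [ 0.55401658 -0.04598965  0.238     ]
barR far [ 0.60345101 -0.30087867  0.238     ]
barR near [ 0.58474193 -0.29988609  0.238     ]
fin top far [array([ 0.644, -0.155,  0.14 ]), array([ 0.636, -0.152,  0.17 ]), array([ 0.628, -0.148,  0.2  ])]
fin top mid [array([ 0.622, -0.16 ,  0.14 ]), array([ 0.615, -0.157,  0.17 ]), array([ 0.608, -0.154,  0.2  ])]
```

```bash
python3 - <<'E'
from h import *
s=manip.sense();Rt=R(s['ee_rot']);print(np.round(Rt,3))
w=manip.grab_frame('wrist')
print('cam in tool',np.round(Rt.T@(w['position']-s['tool_pos']),3)); print(np.round(Rt.T@cam(w)[1],2))
print(np.degrees(np.arctan2(Rt[1,1],Rt[0,1])))
E
```

```text
[[ 0.     0.277 -0.961]
 [ 0.    -0.961 -0.277]
 [-1.    -0.    -0.   ]]
cam in tool [-0.18   0.001 -0.08 ]
[[ 0.   -0.32  0.95]
 [ 1.    0.   -0.  ]
 [ 0.    0.95  0.32]]
-73.90955606650756
```

View pics/wrist0.png

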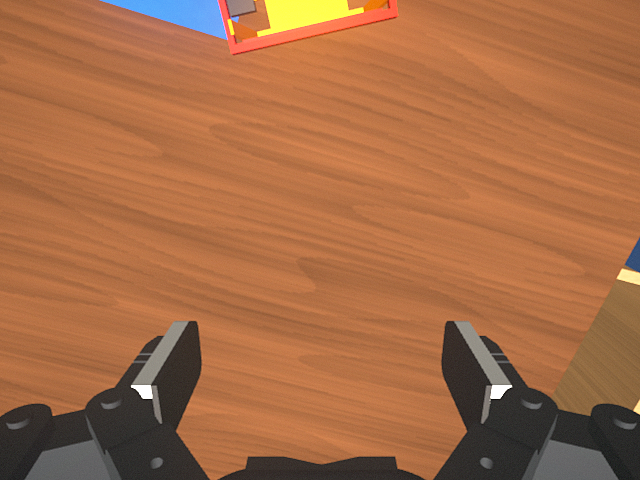

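>>> servo_tool(
  increments=[
    [-40,0,0,4.8],
    [-40,0,0,4.8],
    [-40,0,0,0],
    [-36,-23.4,-38.6,0],
    [0,-23.4,-38.6,0],
    [0,-23.4,-38.6,0],
    [0,-23.4,-38.6,0],
    [0,-23.4,-38.6,0],
    [0,-23.4,-38.6,0],
    [0,-23.4,-38.6,0],
    [0,-23.4,-38.6,0],
    [0,-23.4,-38.6,0],
    [0,-23.4,-38.6,0],
    [0,-23.4,-38.6,0],
    [0,-23.4,-38.6,0],
    [0,-23.4,-38.6,0],
    [0,-23.4,-38.6,0],
    [0,0,0,0],
  ],
)

```text
time_s: 4.5
tool_pos: [0.661, -0.1638, 0.3481]
ee_rot: [-0.722, 1.569, 2.536]
wrist_force: [0.2, -0.7, -0.9]
grip_width: 0.0853
```

```bash
python3 - <<'E'
from h import *
w=manip.grab_frame('wrist');save(w,'w1')
for l in ['tote_grip','tote_red_end','tote']:
    print(l,[(np.round(q['location'][::-1]).tolist(),round(q['score'],2)) for q in manip.landmark_of(w,l)])
# projected model
th=.5
def model(b,yaw):
    x=np.array([-np.sin(yaw),np.cos(yaw),0]);u=np.array([np.cos(yaw),np.sin(yaw),0])
    z=np.sin(th)*u+np.cos(th)*np.array([0,0,1]);return np.c_[x,np.cross(z,x),z]
M=model(0,.113);b=np.array([.595,-.175,.046])
im=w['pixels'][:,:,::-1].copy()
for q in [(74,0,70),(0,0,55),(6,38,70),(-6,38,70),(6,-38,70),(-6,-38,70),(81,55,70),(81,-55,70),(-81,55,70),(-81,-55,70)]:
    uv=proj(w,b+M@np.array(q)/1000);print(q,np.round(uv));cv2.circle(im,tuple(int(v) for v in uv),4,(255,0,255),1)
cv2.imwrite('pics/w1m.png',im)
E
```

```text
tote_grip [([345.0, 395.0], 0.88), ([318.0, 222.0], 0.59)]
tote_red_end [([333.0, 448.0], 0.83), ([246.0, 223.0], 0.58)]
tote [([316.0, 232.0], 0.67)]
(74, 0, 70) [253. 215.]
(0, 0, 55) [324. 219.]
(6, 38, 70) [319. 252.]
(-6, 38, 70) [330. 252.]
(6, -38, 70) [319. 180.]
(-6, -38, 70) [330. 180.]
(81, 55, 70) [244. 268.]
(81, -55, 70) [248. 164.]
(-81, 55, 70) [405. 269.]
(-81, -55, 70) [401. 165.]
```

View pics/w1m.png

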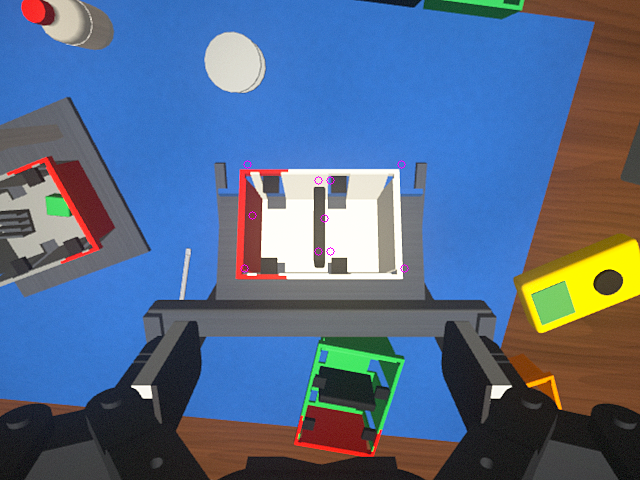

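Wrist view: the white tote is fully clear of the bar. Its rim corners are at about (238,170), (400,169), (402,278) and (236,279), and the fin top runs from (319,188) to (319,265). I'll fit the pose and the bar to these.

```bash
cat >> h.py <<'E'
def model(yaw,th=.5):
    x=np.array([-np.sin(yaw),np.cos(yaw),0]);u=np.array([np.cos(yaw),np.sin(yaw),0])
    z=np.sin(th)*u+np.cos(th)*np.array([0,0,1]);return np.c_[x,np.cross(z,x),z]
E
python3 - <<'E'
from h import *
from scipy.optimize import least_squares
w=manip.grab_frame('wrist')
t=manip.grab_frame('top');sd=manip.grab_frame('side')
c=lambda u,v:(190+u/1.951,140+v/1.951)
sc=lambda u,v:(210+u/2.7,130+v/2.7)
obs=[(w,(81,-55,70),(239,170)),(w,(-81,-55,70),(400,169)),(w,(-81,55,70),(402,278)),(w,(81,55,70),(237,279)),
(w,(0,-38,70),(319,188)),(w,(0,38,70),(319,265)),
(t,(81,-55,70),c(355,124)),(t,(-81,-55,70),c(480,111)),
(sd,(81,-55,70),sc(272,222)),(sd,(81,55,70),sc(366,182))]
def f(q,full=False):
    M=model(q[3],q[4]); return np.concatenate([proj(p,q[:3]+M@np.array(m)/1000)-uv for p,m,uv in obs])
r=least_squares(f,[.595,-.175,.046,.113,.5],loss='soft_l1');q=r.x;print(np.round(q,4));print(np.round(r.fun,1))
M=model(q[3],q[4])
for n,m in dict(finY=(0,38,70),finmY=(0,-38,70),grip=(0,0,55),cand=(0,-20,56),baselow=(0,-46,0),rimmY=(0,-55,70),rimY=(0,55,70)).items(): print(n,np.round(q[:3]+M@np.array(m)/1000,4))
# bar far-lower edge in wrist view: row 300 top face? 
for uv in [(150,313),(320,302),(490,302)]:
    print('bar',[np.round(atz(w,uv,z),3) for z in(.226,.238,.25)])
X=[]
s=manip.sense();print(s['tool_pos'],np.degrees(np.arctan2(*R(s['ee_rot'])[1::-1,1])))
E
```

```text
[ 0.5898 -0.173   0.0626  0.119   0.4741]
[ 0.5  1.3 -1.5  1.2  0.2  0.4 -0.2  0.4  0.  -1.1  0.4 -3.4 -0.5 -0.
  0.6 -1.6 -0.1 -2.5 -2.9  5.2]
finY [ 0.588  -0.1732  0.1422]
finmY [ 0.6551 -0.1652  0.1075]
grip [ 0.6147 -0.17    0.1115]
cand [ 0.6329 -0.1679  0.1032]
baselow [ 0.6304 -0.1682  0.0416]
rimmY [ 0.6701 -0.1634  0.0997]
rimY [ 0.5729 -0.175   0.1499]
bar [array([ 0.561, -0.039,  0.226]), array([ 0.568, -0.044,  0.238]), array([ 0.575, -0.049,  0.25 ])]
bar [array([ 0.586, -0.174,  0.226]), array([ 0.592, -0.174,  0.238]), array([ 0.598, -0.173,  0.25 ])]
bar [array([ 0.601, -0.309,  0.226]), array([ 0.607, -0.303,  0.238]), array([ 0.612, -0.297,  0.25 ])]
[ 0.6586721  -0.16660613  0.35014152] -83.57445267402494
```

>>> servo_tool(
  increments=[
    [35,0,2,0],
    [35,0,3,0],
    [35,0,3,0],
    [35,0,3,0],
    [30,0,3,0],
    [20,0,2.5,0],
    [0,0,0,0],
    [0,0,0,0],
  ],
)

```text
time_s: 5.85
tool_pos: [0.6431, -0.1681, 0.161]
ee_rot: [2.715, 1.569, -0.314]
wrist_force: [0.1, -0.4, 0.8]
grip_width: 0.0852
```

```bash
python3 - <<'E'
from h import *
w=manip.grab_frame('wrist');save(w,'w2');print(manip.sense())
q=[ .5898,-.173,.0626,.119,.4741];M=model(q[3],q[4])
for m in [(0,-38,70),(0,38,70),(0,-38,70)]: print(np.round(proj(w,q[:3]+M@np.array(m)/1000)))
E
```

```text
{'time_s': 5.9, 'joint_positions': array([-3.71432680e-01,  3.48342408e-01,  1.25807650e+00,  9.33725585e-05,
        1.53339569e+00,  1.08640889e+00]), 'joint_vel': array([ 0.00315313,  0.00195408,  0.00158894,  0.00160124, -0.00218598,
       -0.00032304]), 'joint_efforts': array([-1.67972655e-01, -8.81948161e+01, -5.60259891e+01, -5.76971972e-03,
        1.59555977e-03, -1.83449542e-03]), 'tool_pos': array([ 0.64324448, -0.16809517,  0.16105908]), 'ee_rot': array([ 2.70963763,  1.56901582, -0.31900368]), 'wrist_force': array([-0.85757852,  0.59664633,  0.05981806]), 'torque': array([ 0.05624033,  0.04361774, -0.01172438]), 'grip_width': 0.08553601862323285}
[317. 224.]
[318. 360.]
[317. 224.]
```

View pics/w2.png

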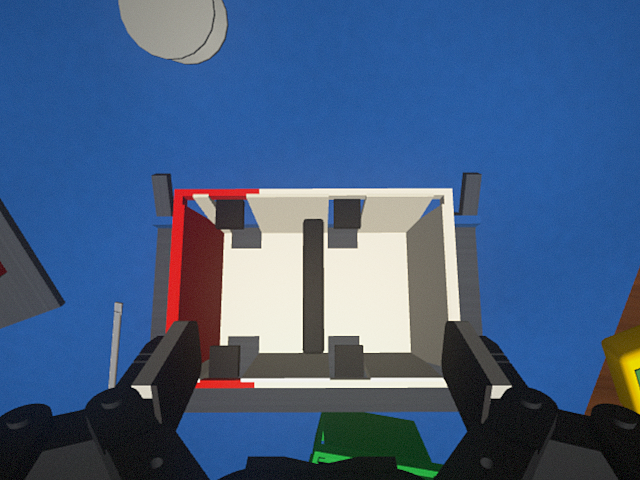

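Fin top is at column 313, rows 220–352, so it sits about 2 mm left of the finger centre. The fingers and body are clear of the tote and bar. I'll correct that, go in and grip.

>>> servo_tool(
  increments=[
    [15,-1,0,0],
    [20,-1,0,0],
    [20,0,0,0],
    [15,0,0,0],
    [8,0,0,0],
    [3,0,0,0],
  ],
  gripper=56,
  squeeze=50,
)

```text
time_s: 6.65
tool_pos: [0.6426, -0.1658, 0.0783]
ee_rot: [-0.937, 1.571, 2.318]
wrist_force: [-0.7, -0.1, -0.4]
grip_width: 0.0561
```

>>> servo_tool(
  increments=[
    [0,0,0,0],
    [0,0,0,0],
    [0,0,0,0],
    [0,0,0,0],
    [0,0,0,0],
    [0,0,0,0],
  ],
  gripper=0,
)

```text
time_s: 7.4
tool_pos: [0.6429, -0.1658, 0.0792]
ee_rot: [2.777, 1.57, -0.251]
wrist_force: [0.8, 0.7, 5.6]
grip_width: 0.007
```

```bash
python3 - <<'E'
from h import *
w=manip.grab_frame('wrist');save(w,'w3');print(manip.sense()['grip_width'],manip.sense()['wrist_force'])
E
```

```text
0.007003848980247574 [0.24755484 1.47497939 5.97077199]
```

View pics/w3.png

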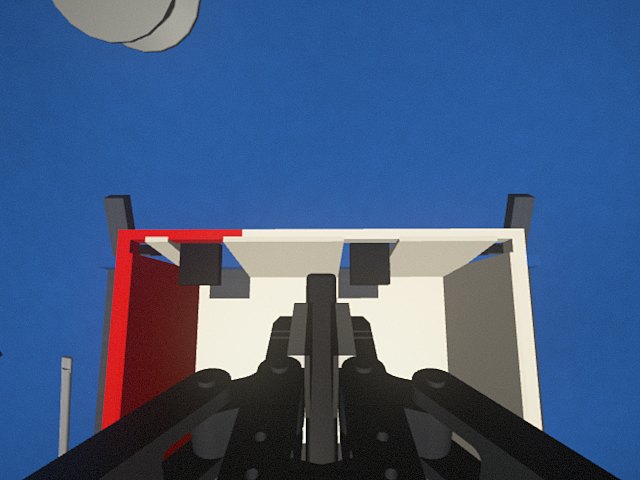

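The fin is held between the pads (columns 307–337), with the pads flush on both faces. I'll lift along the tilted axis.

>>> servo_tool(
  increments=[
    [-4.4,0,-2.4,0],
    [-8.8,0,-4.8,0],
    [-8.8,0,-4.8,0],
    [-8.8,0,-4.8,0],
    [0,0,0,0],
  ],
  squeeze=60,
)

```text
time_s: 8.07
tool_pos: [0.66, -0.1639, 0.1103]
ee_rot: [2.737, 1.57, -0.291]
wrist_force: [-0.1, 0.5, -0.7]
grip_width: 0.0055
```

```bash
python3 - <<'E'
from h import *
w=manip.grab_frame('wrist');save(w,'w4');s=manip.sense();print(s['grip_width'],s['wrist_force'],s['torque'])
sd=manip.grab_frame('side')
a=sd['pixels'][130:330,220:440,::-1];a=cv2.resize(a,None,fx=2,fy=2)
b=cv2.resize(w['pixels'][:,:,::-1],(440,330));
b=cv2.copyMakeBorder(b,0,70,0,0,cv2.BORDER_CONSTANT)
cv2.imwrite('pics/m4.png',cv2.resize(np.hstack([a,b]),(800,364)))
E
```

```text
0.005527072963230737 [-0.95828374 -0.12929074 -1.95684676] [-0.00258057 -0.05273923  0.02357974]
```

View pics/m4.png

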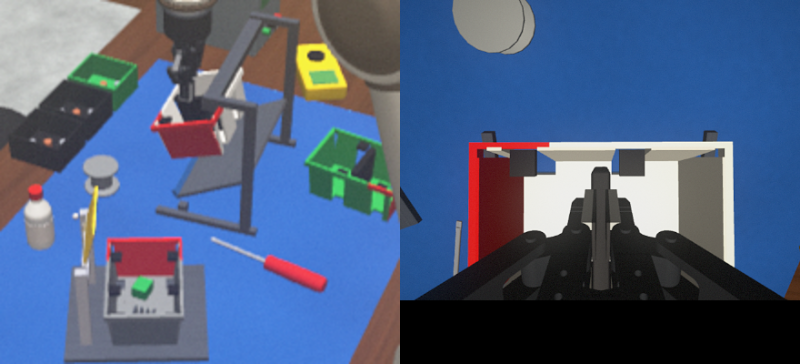

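>>> servo_tool(
  increments=[
    [-8,0,-10,0],
    [-10,0,-14,0],
    [-10,0,-14,0],
    [-10,0,-14,0],
    [-20,0,-8,0],
    [-30,0,0,0],
    [-35,0,0,0],
    [-35,0,0,0],
    [-35,0,0,0],
    [-30,0,0,0],
    [-15,0,0,0],
    [0,0,0,0],
    [0,0,0,0],
  ],
)

```text
time_s: 9.8
tool_pos: [0.719, -0.157, 0.3463]
ee_rot: [-0.527, 1.57, 2.728]
wrist_force: [0.4, 0.3, -2.0]
grip_width: 0.0053
```

```bash
python3 - <<'E'
from h import *
w=manip.grab_frame('wrist');save(w,'w5');s=manip.sense();print(s['grip_width'],s['wrist_force'],s['torque'],s['tool_pos'])
sd=manip.grab_frame('side');save(sd,'s5');t=manip.grab_frame('top');save(t,'t5')
print([(np.round(q['extent']).tolist(),round(q['score'],2)) for q in manip.find_in(sd,'tote')])
a=sd['pixels'][60:260,220:440,::-1];a=cv2.resize(a,None,fx=2,fy=2)
b=cv2.resize(w['pixels'][:,:,::-1],(533,400))
b=np.vstack([b]);cv2.imwrite('pics/m5.png',cv2.resize(np.hstack([a,b]),(800,329)))
E
```

```text
0.005495323456063917 [ 0.4427901  -0.11550868 -2.11941645] [ 0.01626931 -0.07708094 -0.03571828] [ 0.71891186 -0.15702102  0.34621355]
[([310.0, 116.0, 58.0, 51.0], 0.94), ([406.0, 225.0, 35.0, 47.0], 0.78), ([296.0, 279.0, 76.0, 100.0], 0.22)]
```

View pics/m5.png

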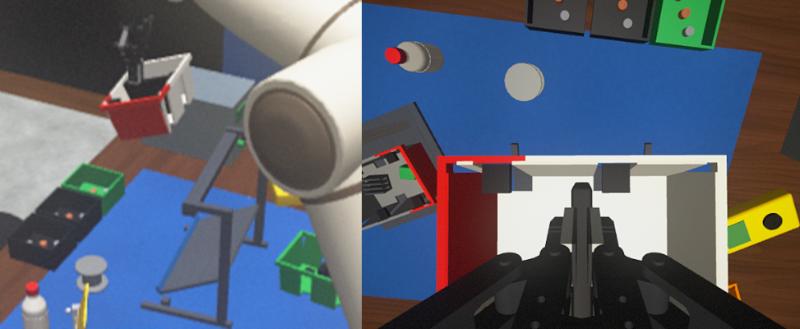

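```bash
cat > fit.py <<'E'
from h import *
from scipy.optimize import least_squares
def run(obs,q0,yaw=None):
    def f(q):
        M=model(q[3],q[4]); return np.concatenate([proj(p,q[:3]+M@np.array(m)/1000)-uv for p,m,uv in obs])
    r=least_squares(f,q0,loss='soft_l1');return r.x,r.fun
E
python3 - <<'E'
from fit import *
w=manip.grab_frame('wrist');sd=manip.grab_frame('side')
# red-end outline in side view: refine by colour
p=sd['pixels'][60:260,220:440].astype(int)
m=((p[...,0]>120)&(p[...,1]<70)&(p[...,2]<80)).astype(np.uint8)
n,l,st,_=cv2.connectedComponentsWithStats(m);i=1+np.argmax(st[1:,4]);cn,_=cv2.findContours((l==i).astype(np.uint8),0,2)
h=cv2.approxPolyDP(cv2.convexHull(cn[0]),2.5,True)[:,0]+[220,60];print(h.tolist())
np.save('hull.npy',h)
obs=[(w,(81,-55,70),(114,229)),(w,(-81,-55,70),(531,228)),(w,(0,-38,70),(318,267)),(sd,(81,-55,70),(284,123)),(sd,(81,55,70),(323.4,119))]
q,f=run(obs,[.69,-.16,.31,.119,.2]);print(np.round(q,4),np.round(f,1))
s=manip.sense();print('grip in tote',model(q[3],q[4]).T@(s['tool_pos']+[0,0,.019]-q[:3]))
E
```

```text
[[322, 112], [316, 125], [280, 125]]
[ 0.679  -0.1627  0.3197  0.1167  0.3034] [-0.4 -0.2 -0.5 -0.6  4.   4.8 -3.2  1.  -5.8  0.5]
grip in tote [ 0.00095453 -0.02460081  0.05633032]
```

>>> servo_tool(
  increments=[
    [0,-12,7.5,0],
    [0,-24,15,0],
    [0,-31,19.5,0],
    [0,-31,19.5,0],
    [0,-31,19.5,0],
    [0,-31,19.5,0],
    [0,-31,19.5,0],
    [0,-31,19.5,0],
    [0,-31,19.5,0],
    [0,-31,19.5,0],
    [0,-31,19.5,0],
    [0,-31,19.5,0],
    [0,-31,19.5,0],
    [0,-31,19.5,0],
    [0,-31,19.5,-5],
    [0,-24,15,-5],
    [0,-12,7.5,-5],
    [0,0,0,-5.8],
    [0,0,0,0],
  ],
)

```text
time_s: 12.48
tool_pos: [0.3648, 0.2779, 0.3476]
ee_rot: [-2.928, 1.57, 0.689]
wrist_force: [-0.5, 0.4, -2.2]
grip_width: 0.0055
```

```bash
python3 - <<'E'
from h import *
w=manip.grab_frame('wrist');s=manip.sense();print(s['grip_width'],s['wrist_force'],s['torque'],s['tool_pos'],np.degrees(np.arctan2(*R(s['ee_rot'])[1::-1,1])))
sd=manip.grab_frame('side');t=manip.grab_frame('top');save(w,'w6');save(sd,'s6');save(t,'t6')
for l in ['mug','screwdriver','tote']:
  for n,p in [('w',w),('s',sd),('t',t)]:
    print(n,l,[(np.round(q['extent']).tolist(),round(q['score'],2)) for q in manip.find_in(p,l)])
print('carrier corner px',proj(t,(.447,.215,.0)))
cv2.imwrite('pics/m6.png',cv2.resize(np.hstack([sd['pixels'],w['pixels'],][:2])[:,:,::-1],(800,300)))
E
```

```text
0.005537866476406287 [ 0.30101275  0.75023628 -1.92810719] [ 0.01127838 -0.03135175 -0.03610334] [0.36492872 0.27774477 0.34750499] -62.83683578005395
w mug []
s mug [([235.0, 403.0, 40.0, 63.0], 0.91)]
t mug [([118.0, 261.0, 43.0, 36.0], 0.84), ([280.0, 245.0, 10.0, 11.0], 0.64)]
w screwdriver [([551.0, 199.0, 97.0, 100.0], 0.8)]
s screwdriver [([276.0, 227.0, 21.0, 27.0], 0.62), ([370.0, 275.0, 63.0, 28.0], 0.56)]
t screwdriver [([335.0, 303.0, 13.0, 79.0], 0.94)]
w tote [([613.0, 350.0, 54.0, 111.0], 0.95), ([321.0, 344.0, 428.0, 236.0], 0.61)]
s tote [([371.0, 244.0, 60.0, 74.0], 0.83), ([421.0, 227.0, 60.0, 52.0], 0.71), ([296.0, 289.0, 12.0, 12.0], 0.63), ([452.0, 186.0, 57.0, 32.0], 0.61), ([342.0, 209.0, 72.0, 86.0], 0.4)]
t tote [([537.0, 335.0, 78.0, 82.0], 0.87), ([435.0, 324.0, 52.0, 73.0], 0.69), ([204.0, 328.0, 89.0, 90.0], 0.63)]
carrier corner px [254.4211196  296.05527965]
```

View pics/m6.png

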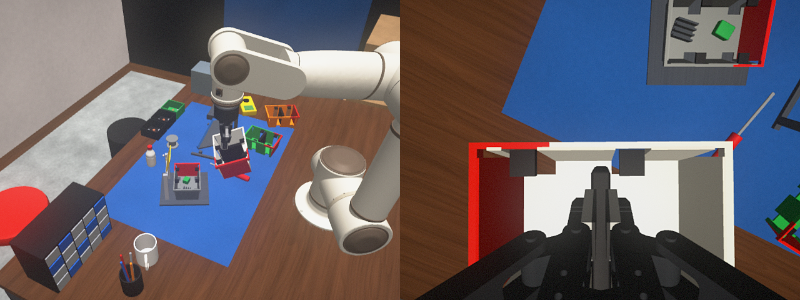

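>>> servo_tool(
  increments=[
    [20,0,0,0],
    [40,0,0,0],
    [45,0,0,0],
    [45,0,0,0],
    [45,0,0,0],
    [40,0,0,0],
    [30,0,0,0],
    [15,0,0,0],
    [6,0,0,0],
    [0,0,0,0],
  ],
)

```text
time_s: 14.32
tool_pos: [0.3653, 0.278, 0.062]
ee_rot: [-2.977, 1.57, 0.64]
wrist_force: [-0.2, -0.4, -1.7]
grip_width: 0.0057
```

>>> servo_tool(
  increments=[
    [2,0,0,0],
    [2,0,0,0],
    [2,0,0,0],
    [1,0,0,0],
  ],
)

```text
time_s: 14.82
tool_pos: [0.365, 0.2778, 0.0544]
ee_rot: [-1.624, 1.571, 1.994]
wrist_force: [-0.3, -0.9, -1.8]
grip_width: 0.0052
```

>>> servo_tool(
  increments=[
    [3,0,0,0],
    [3,0,0,0],
    [2,0,0,0],
    [1,0,0,0],
    [1,0,0,0],
    [0,0,0,0],
  ],
)

```text
time_s: 15.58
tool_pos: [0.365, 0.2778, 0.0444]
ee_rot: [-1.571, 1.571, 2.046]
wrist_force: [-0.3, 0.3, -2.7]
grip_width: 0.0053
```

>>> servo_tool(
  increments=[
    [1,0,0,0],
    [1,0,0,0],
    [0,0,0,0],
  ],
)

```text
time_s: 15.95
tool_pos: [0.365, 0.2778, 0.0424]
ee_rot: [-0.995, 1.571, 2.623]
wrist_force: [-0.6, 0.5, -1.5]
grip_width: 0.0052
```

>>> servo_tool(
  increments=[
    [1,0,0,0],
    [1,0,0,0],
    [1,0,0,0],
    [0,0,0,0],
  ],
)

```text
time_s: 16.45
tool_pos: [0.365, 0.2778, 0.0394]
ee_rot: [-0.646, 1.571, 2.972]
wrist_force: [-0.0, -0.0, -1.0]
grip_width: 0.0054
```

>>> servo_tool(
  increments=[
    [0.5,0,0,0],
    [0.5,0,2,0],
    [0.5,0,2,0],
    [0.5,0,3,0],
    [0,0,3,0],
    [0,0,0,0],
  ],
  squeeze=20,
)

```text
time_s: 17.2
tool_pos: [0.356, 0.2732, 0.0375]
ee_rot: [-2.691, 1.571, 0.927]
wrist_force: [1.4, 0.6, -1.4]
grip_width: 0.0056
```

```bash
python3 - <<'E'
from h import *
w=manip.grab_frame('wrist');s=manip.sense();print(s['grip_width'],s['wrist_force'],s['torque'],s['tool_pos'])
a=cv2.imread('pics/w6.png')[:,:,::-1]
# compare rim edge rows now vs w6 : brightness transitions at column 440 & 200
for im in (a,w['pixels']):
    for c in (150,330,400,440): 
        col=im[180:300,c].astype(int); g=np.abs(np.diff(col.sum(1))); print(c,[(180+i,int(g[i])) for i in np.argsort(-g)[:4]],end=' | ')
    print()
E
```

```text
0.005596646060611026 [-0.03931415 -0.282754    0.09967041] [ 0.08179043 -0.09262936  0.0132064 ] [0.35607168 0.27326062 0.03751405]
150 [(np.int64(234), 290), (np.int64(244), 250), (np.int64(235), 199), (np.int64(240), 191)] | 330 [(np.int64(266), 533), (np.int64(226), 245), (np.int64(239), 198), (np.int64(225), 173)] | 400 [(np.int64(225), 270), (np.int64(236), 264), (np.int64(226), 212), (np.int64(237), 212)] | 440 [(np.int64(225), 262), (np.int64(256), 174), (np.int64(239), 170), (np.int64(226), 159)] | 
150 [(np.int64(240), 230), (np.int64(234), 225), (np.int64(235), 172), (np.int64(247), 111)] | 330 [(np.int64(258), 343), (np.int64(257), 300), (np.int64(226), 247), (np.int64(240), 215)] | 400 [(np.int64(237), 334), (np.int64(226), 261), (np.int64(248), 200), (np.int64(236), 164)] | 440 [(np.int64(226), 257), (np.int64(247), 185), (np.int64(239), 180), (np.int64(248), 177)] |
```

```bash
cat > tilt.py <<'E'
from h import *
def pred(w,s,th,g=(0,-24.6,56.3)):
    Rt=R(s['ee_rot']); y=-Rt[:,1]; yaw=np.arctan2(-y[0],y[1]); M=model(yaw,th)
    b=s['tool_pos']+Rt@[-.019,0,0]-M@np.array(g)/1000
    return [np.round(proj(w,b+M@np.array(m)/1000),0).tolist() for m in [(0,-55,70),(0,-38,70),(81,-55,70),(-81,-55,70)]]
E
python3 - <<'E'
from tilt import *
w=manip.grab_frame('wrist');s=manip.sense()
for th in (-.1,0,.1,.2,.3,.4): print(th,pred(w,s,th), pred(w,s,th,(0,-20,56)))
im=w['pixels'][:,:,::-1]; save(w,'w7')
sd=manip.grab_frame('side');save(sd,'s7')
a=cv2.resize(sd['pixels'][170:330,300:500,::-1],(500,400));cv2.imwrite('pics/m7.png',np.hstack([a,cv2.resize(im[190:,60:580],(300,400))])[:, :800])
E
```

```text
-0.1 [[320.0, 248.0], [320.0, 289.0], [98.0, 248.0], [543.0, 249.0]] [[320.0, 237.0], [320.0, 279.0], [95.0, 237.0], [546.0, 237.0]]
0 [[320.0, 242.0], [320.0, 284.0], [101.0, 242.0], [540.0, 242.0]] [[320.0, 230.0], [320.0, 273.0], [99.0, 230.0], [542.0, 230.0]]
0.1 [[320.0, 236.0], [320.0, 279.0], [105.0, 236.0], [536.0, 236.0]] [[320.0, 224.0], [320.0, 268.0], [103.0, 224.0], [538.0, 224.0]]
0.2 [[320.0, 231.0], [320.0, 275.0], [108.0, 231.0], [533.0, 231.0]] [[320.0, 219.0], [320.0, 264.0], [107.0, 219.0], [534.0, 219.0]]
0.3 [[320.0, 227.0], [320.0, 271.0], [112.0, 227.0], [529.0, 227.0]] [[320.0, 216.0], [320.0, 259.0], [112.0, 216.0], [529.0, 216.0]]
0.4 [[320.0, 224.0], [320.0, 267.0], [116.0, 224.0], [525.0, 224.0]] [[320.0, 213.0], [320.0, 256.0], [116.0, 213.0], [525.0, 213.0]]
```

View pics/m7.png

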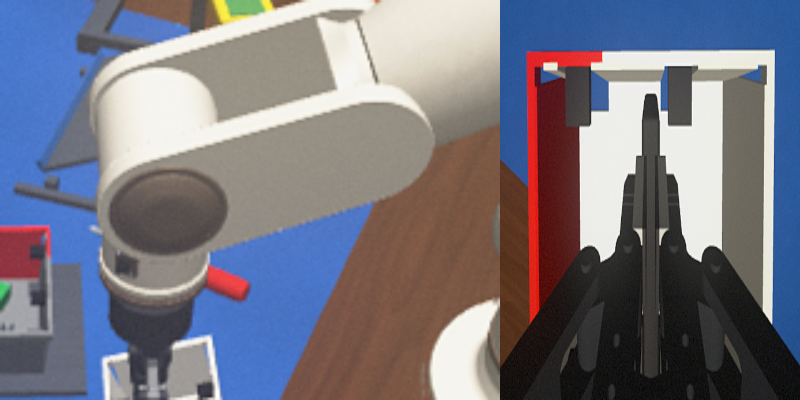

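Tilt is down from about 0.32 to about 0.12 rad: the rim corners are 430 px apart, against 417 before. I'll continue the drag.

>>> servo_tool(
  increments=[
    [0.5,0,2,0],
    [0.5,0,2,0],
    [0.5,0,2,0],
    [0.5,0,2,0],
    [0,0,0,0],
  ],
)

```text
time_s: 17.98
tool_pos: [0.3491, 0.2696, 0.0358]
ee_rot: [-3.024, 1.57, 0.594]
wrist_force: [-0.5, 0.3, 6.4]
grip_width: 0.0055
```

```bash
cat >> tilt.py <<'E'
def corners(w):
    im=w['pixels'].astype(int); r=None
    hsv=cv2.cvtColor(w['pixels'],cv2.COLOR_RGB2HSV)
    red=(im[...,0]>130)&(im[...,1]<80); col=im[:,440].sum(1)
    g=np.diff(col[180:320]); row=180+int(np.argmax(np.abs(g)))
    out=[]
    for rr in range(215,270,3):
        xs=np.where(red[rr,:320])[0]; wh=np.where(im[rr,320:].min(1)>150)[0]
        out.append((rr,int(xs.min()) if len(xs) else -1, int(320+wh.max()) if len(wh) else -1))
    return out
E
python3 - <<'E'
from tilt import *
for n in('w6','w7'): print(n,corners({'pixels':cv2.imread(f'pics/{n}.png')[:,:,::-1].copy()}))
w=manip.grab_frame('wrist');save(w,'w8');s=manip.sense();print(s['wrist_force'],s['torque']);print(corners(w))
E
```

```text
w6 [(215, -1, -1), (218, -1, -1), (221, -1, -1), (224, -1, -1), (227, 128, 532), (230, 110, 532), (233, 110, 532), (236, 110, 532), (239, 110, 532), (242, 110, 532), (245, 110, 532), (248, 110, 532), (251, 110, 532), (254, 110, 532), (257, 110, 532), (260, 110, 532), (263, 110, 532), (266, 110, 532), (269, 110, 532)]
w7 [(215, -1, -1), (218, -1, -1), (221, -1, -1), (224, -1, -1), (227, 107, 536), (230, 106, 536), (233, 106, 536), (236, 106, 535), (239, 106, 535), (242, 106, 535), (245, 106, 535), (248, 106, 535), (251, 107, 535), (254, 107, 535), (257, 107, 535), (260, 107, 535), (263, 107, 535), (266, 107, 535), (269, 107, 535)]
[-0.82925527 -0.51885944  6.55045055] [-0.03709473  0.02452743  0.01215924]
[(215, -1, -1), (218, -1, -1), (221, -1, -1), (224, -1, -1), (227, -1, 541), (230, 100, 541), (233, 101, 541), (236, 101, 541), (239, 101, 541), (242, 101, 540), (245, 101, 540), (248, 102, 540), (251, 102, 540), (254, 102, 539), (257, 102, 539), (260, 103, 539), (263, 103, 539), (266, 103, 539), (269, 104, 538)]
```

Level now: the corners are 441 px apart and it presses flat at 6.5 N. I'll release and regrip at the fin's middle, 19 mm towards tool +z.

>>> servo_tool(
  increments=[
    [-1,0,0,0],
    [0,0,0,0],
    [0,0,0,0],
    [0,0,0,0],
    [0,0,5,0],
    [0,0,7,0],
    [0,0,5,0],
    [0,0,2,0],
    [0,0,0,0],
  ],
  gripper=40,
)

```text
time_s: 19.15
tool_pos: [0.3321, 0.2609, 0.0365]
ee_rot: [-2.81, 1.571, 0.808]
wrist_force: [0.1, -1.0, -0.8]
grip_width: 0.0399
```

>>> servo_tool(
  increments=[
    [0,0,0,0],
    [0,0,0,0],
    [0,0,0,0],
    [0,0,0,0],
    [0,0,0,0],
    [0,0,0,0],
    [0,0,0,0],
  ],
  gripper=0,
  squeeze=60,
)

```text
time_s: 20.02
tool_pos: [0.3321, 0.2609, 0.0364]
ee_rot: [-1.638, 1.571, 1.98]
wrist_force: [-0.2, -0.2, -0.6]
grip_width: 0.0001
```

>>> servo_tool(
  increments=[
    [-5,0,0,0],
    [-20,0,0,0],
    [-40,0,0,0],
    [-45,0,0,0],
    [-45,0,0,0],
    [-30,0,0,0],
    [-10,0,0,0],
    [0,0,0,0],
  ],
)

```text
time_s: 21.02
tool_pos: [0.3321, 0.2609, 0.2313]
ee_rot: [-2.622, 1.571, 0.996]
wrist_force: [-0.1, -0.2, -0.3]
grip_width: -0.0002
```

```bash
python3 - <<'E'
from tilt import *
w=manip.grab_frame('wrist');save(w,'w9');s=manip.sense();print(s['time_s'],s['grip_width'],s['wrist_force'],s['torque'],s['tool_pos'],np.degrees(np.arctan2(*R(s['ee_rot'])[1::-1,1])));print(corners(w)[::2])
for th in(-.1,0,.1):print(pred(w,s,th,(0,0,55)))
sd=manip.grab_frame('side');t=manip.grab_frame('top');save(sd,'s9');save(t,'t9')
for l in ['lower_red_end','seat','flap_hinge','flap_edge','carrier']:
  o=[]
  for n,p in [('s',sd),('t',t),('w',w)]:
    q=[z['location'][::-1] for z in manip.landmark_of(p,l)][:1]; 
    print(n,l,np.round(q,1).tolist(),end=' ')
    if q and n!='w':o.append((p,q[0]))
  print(tri(o) if len(o)>1 else '')
E
```

```text
21.075 -1.805040397183744e-05 [-0.16578754 -0.74215678 -0.42410352] [-0.00670822  0.0382346   0.00108331] [0.3318833  0.26072935 0.23056765] -62.71124477127657
[(215, 44, 418), (221, 7, 418), (227, 62, 417), (233, 32, 417), (239, 5, 416), (245, 232, 416), (251, 7, 416), (257, 0, 415), (263, 10, 415), (269, 25, 414)]
[[320.0, 185.0], [320.0, 231.0], [82.0, 185.0], [559.0, 185.0]]
[[320.0, 177.0], [320.0, 223.0], [89.0, 177.0], [552.0, 177.0]]
[[320.0, 171.0], [320.0, 217.0], [96.0, 171.0], [544.0, 171.0]]
s lower_red_end [[373.6, 356.8]] t lower_red_end [[297.4, 231.1]] w lower_red_end [] (array([ 0.50604763,  0.11052148, -0.17482344]), [np.float64(50.0), np.float64(50.8)])
s seat [[300.4, 283.6]] t seat [[264.9, 244.7]] w seat [] (array([0.56244527, 0.18018961, 0.07255565]), [np.float64(1.3), np.float64(1.4)])
s flap_hinge [[270.7, 261.4]] t flap_hinge [[245.9, 211.6]] w flap_hinge [] (array([0.62617192, 0.21608718, 0.15564378]), [np.float64(1.4), np.float64(1.5)])
s flap_edge [[275.3, 245.0]] t flap_edge [[250.0, 210.0]] w flap_edge [] (array([0.61880794, 0.20020174, 0.2006966 ]), [np.float64(1.2), np.float64(1.3)])
s carrier [[297.7, 303.5]] t carrier [[267.8, 255.9]] w carrier [] (array([ 0.55825355,  0.18429901, -0.00116768]), [np.float64(2.8), np.float64(2.9)])
```

```bash
python3 - <<'E'
from h import *
a=cv2.imread('pics/w9.png');t=cv2.imread('pics/t9.png')[200:440,110:410];b=cv2.imread('pics/w8.png')
cv2.imwrite('pics/m9.png',np.hstack([cv2.resize(a,(430,322)),cv2.resize(t,(370,296))[:322] if 0 else cv2.copyMakeBorder(cv2.resize(t,(370,296)),0,26,0,0,0)]))
x=cv2.imread('pics/m9.png');cv2.imwrite('pics/m9.png',np.vstack([x,np.hstack([cv2.resize(b,(368,276)),np.zeros((276,432,3),np.uint8)])]))
E
```

```text
(no output)
```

View pics/m9.png

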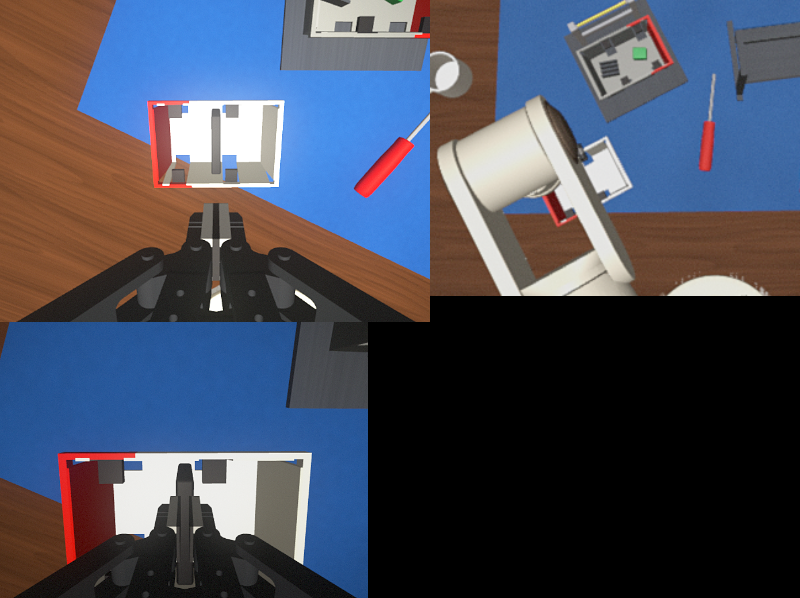

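```bash
python3 - <<'E'
from fit import *
w=manip.grab_frame('wrist');s=manip.sense()
obs=[(w,(81,-55,70),(223,150)),(w,(-81,-55,70),(424,150)),(w,(-81,55,70),(418,278)),(w,(81,55,70),(222,278)),(w,(0,-38,70),(321,163)),(w,(0,38,70),(321,260))]
def f(q):
    M=model(q[2],0.);return np.concatenate([proj(p,np.array([q[0],q[1],0])+M@np.array(m)/1000)-uv for p,m,uv in obs])
r=least_squares(f,[.33,.26,.47]);print(np.round(r.x,4),np.round(r.fun,1))
c=np.array([*r.x[:2],.036]);Rt=R(s['ee_rot']);print('tool move',np.round(1000*Rt.T@(c-s['tool_pos']),1),'tote x ang',90+np.degrees(r.x[2]),s['tool_pos'],np.degrees(np.arctan2(Rt[1,1],Rt[0,1])))
E
```

```text
[0.3219 0.2551 0.4685] [-2.7 -2.1 -0.2 -0.5 -4.8 -1.2  6.8 -2.6  0.9  7.1  0.2 -2. ]
tool move [195.5   0.5  11.8] tote x ang 116.84554575505547 [0.33215666 0.26085737 0.23148183] -62.712260479154914
```

```bash
python3 - <<'E'
from fit import *
w=manip.grab_frame('wrist')
im=w['pixels'].astype(int)
g=w['pixels']
red=(im[...,0]>120)&(im[...,1]<70)&(im[...,2]<70)
wh=(im.min(2)>110)&(im.max(2)-im.min(2)<45)
m=(red|wh).astype(np.uint8);m[300:]=0
m=cv2.morphologyEx(m,cv2.MORPH_CLOSE,np.ones((9,9)))
n,l,st,_=cv2.connectedComponentsWithStats(m);i=1+np.argmax(st[1:,4]);print(st[i])
cn,_=cv2.findContours((l==i).astype(np.uint8),0,2);h=cv2.approxPolyDP(cv2.convexHull(cn[0]),5,True)[:,0];print(h.tolist())
# fin dark extents
for c in (316,320,324): 
    d=np.where(im[:300,c].sum(1)<200)[0];print(c,d.min(),d.max(),len(d))
for r in (180,220,250):
    d=np.where(im[r,290:350].sum(1)<200)[0]+290;print(r,d.min(),d.max())
E
```

```text
[  222   149   201   138 21172]
[[422, 150], [414, 278], [369, 286], [230, 277], [222, 150]]Traceback (most recent call last):
  File "<stdin>", line 13, in <module>
    return umr_minimum(a, axis, None, out, keepdims, initial, where)
ValueError: zero-size array to reduction operation minimum which has no identity
```

```bash
python3 - <<'E'
from fit import *
w=manip.grab_frame('wrist');s=manip.sense()
obs=[(w,(81,-55,70),(222,150)),(w,(-81,-55,70),(422,150)),(w,(-81,55,70),(415,277.5)),(w,(81,55,70),(229,277.5))]
q,f=run(obs,[.33,.26,.0,.47,.0]);print(np.round(q,4),np.round(f,1))
c=q[:3]+[0,0,.036];Rt=R(s['ee_rot']);print('tool move',np.round(1000*Rt.T@(c-s['tool_pos']),1),'tote x ang',90+np.degrees(q[3]))
q2=q.copy();
def f2(v):
    M=model(v[2],0.);return np.concatenate([proj(p,np.array([v[0],v[1],0])+M@np.array(m)/1000)-uv for p,m,uv in obs])
r=least_squares(f2,[.33,.26,.47]);print(np.round(r.x,4),np.round(r.fun,1))
for m in [(0,-38,70),(0,38,70),(-6,0,70),(6,0,70)]:print(np.round(proj(w,q[:3]+model(q[3],q[4])@np.array(m)/1000)))
im=w['pixels'].astype(int).sum(2)
print(im[150:280:6,321].tolist());print(im[215,295:350:3].tolist())
E
```

```text
[ 0.3172  0.2522 -0.0021  0.4764  0.0599] [-0.1 -0.3  0.1 -0.3 -0.6  0.3  0.6  0.3]
tool move [197.5   0.9  17.2] tote x ang 117.29370600815331
[0.3211 0.2542 0.4764] [-1.6  0.2  1.7  0.2 -0.9 -0.2  0.8 -0.2]
[322. 171.]
[322. 259.]
[329. 216.]
[315. 216.]
[756, 765, 264, 344, 423, 453, 454, 443, 444, 443, 438, 429, 419, 400, 406, 379, 374, 354, 313, 482, 460, 765]
[765, 765, 765, 765, 765, 765, 765, 416, 434, 433, 428, 696, 765, 765, 765, 765, 765, 765, 765]
```

>>> servo_tool(
  increments=[
    [20,0,4,0],
    [35,0,5,0],
    [30,0,4,0],
    [15,0,1,0],
    [0,0,0,0],
  ],
  gripper=60,
)

```text
time_s: 22.7
tool_pos: [0.3196, 0.2544, 0.1313]
ee_rot: [-0.074, 1.57, -2.74]
wrist_force: [-0.5, 0.5, 0.7]
grip_width: 0.0598
```

```bash
python3 - <<'E'
from fit import *
w=manip.grab_frame('wrist');s=manip.sense();save(w,'w10');print(s['tool_pos'],s['grip_width'],s['time_s'])
im=w['pixels'].astype(int)
red=(im[...,0]>120)&(im[...,1]<70)&(im[...,2]<70)
wh=(im.min(2)>110)&(im.max(2)-im.min(2)<45)
for r in range(150,300,10):
    a=np.where(red[r])[0];b=np.where(wh[r,320:560])[0]+320
    d=np.where(im[r,280:360].max(1)<185)[0]+280
    print(r,a.min() if len(a) else None,b.max() if len(b) else None,(d.min(),d.max(),len(d)) if len(d) else None)
for g in (-0,-3,-6): 
  q=[.3195,.2533,0]
  M=model(.4764,0);print([np.round(proj(w,q+M@np.array(m)/1000)).tolist() for m in [(81,-55,70),(-81,-55,70),(0,-38,70),(0,38,70)]]);break
print('tool proj at z .055',proj(w,[*s['tool_pos'][:2],.055]))
E
```

```text
[0.31999971 0.25460355 0.13208743] 0.059760208259452746 22.75
150 178 465 None
160 179 464 (np.int64(334), np.int64(359), 26)
170 180 463 (np.int64(312), np.int64(359), 37)
180 181 462 (np.int64(311), np.int64(359), 38)
190 182 461 (np.int64(311), np.int64(330), 20)
200 183 460 (np.int64(311), np.int64(330), 20)
210 184 459 (np.int64(311), np.int64(330), 20)
220 185 458 (np.int64(312), np.int64(330), 19)
230 185 457 (np.int64(312), np.int64(330), 19)
240 186 455 (np.int64(312), np.int64(330), 19)
250 187 454 (np.int64(312), np.int64(330), 19)
260 188 454 (np.int64(312), np.int64(359), 45)
270 190 453 (np.int64(280), np.int64(359), 80)
280 191 452 (np.int64(280), np.int64(359), 80)
290 192 450 (np.int64(280), np.int64(359), 80)
[[178.0, 148.0], [466.0, 148.0], [322.0, 178.0], [322.0, 298.0]]
tool proj at z .055 [320.81326201 231.73688226]
```

>>> servo_tool(
  increments=[
    [25,0,0,0],
    [35,0,0,0],
    [25,0,0,0],
    [10,0,0,0],
    [3,0,0,0],
    [0,0,0,0],
  ],
  gripper=40,
)

```text
time_s: 23.5
tool_pos: [0.3203, 0.2548, 0.0344]
ee_rot: [-3.045, 1.569, 0.573]
wrist_force: [-0.5, -0.9, 0.1]
grip_width: 0.0397
```

>>> servo_tool(
  increments=[
    [0,0,0,0],
    [0,0,0,0],
    [0,0,0,0],
    [0,0,0,0],
    [0,0,0,0],
    [0,0,0,0],
  ],
  gripper=5,
  squeeze=50,
)

```text
time_s: 24.25
tool_pos: [0.3197, 0.2545, 0.0334]
ee_rot: [-1.47, 1.571, 2.148]
wrist_force: [-0.5, -0.3, 0.1]
grip_width: 0.005
```

>>> servo_tool(
  increments=[
    [0,0,0,0],
    [0,0,0,0],
  ],
  gripper=0,
)

```text
time_s: 24.5
tool_pos: [0.3197, 0.2545, 0.0334]
ee_rot: [-1.617, 1.571, 2.001]
wrist_force: [-0.3, 0.2, -1.0]
grip_width: -0.0003
```

```bash
python3 - <<'E'
from h import *
w=manip.grab_frame('wrist');s=manip.sense();print(s['grip_width'],s['wrist_force']);save(w,'w11')
a=cv2.imread('pics/w8.png');b=cv2.imread('pics/w11.png')
cv2.imwrite('pics/m11.png',np.vstack([np.hstack([a[200:480,170:470],b[200:480,170:470]]),np.hstack([cv2.resize(cv2.imread('pics/w9.png')[260:480,170:470],(300,220)),np.zeros((220,300,3),np.uint8)])]))
E
```

```text
-2.3375312479555942e-05 [ 0.9890644  -0.28778214  0.16012745]
```

View pics/m11.png

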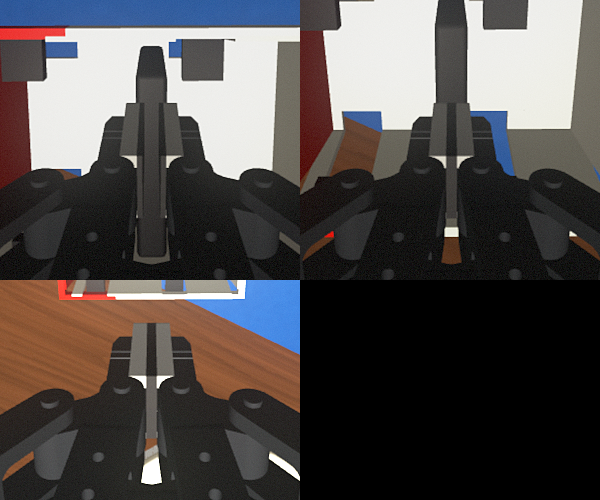

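The pads closed above the fin: by projection the finger ends sit about 38 mm short of the reported TCP, which explains the earlier 5.5 mm tip-only grip. TCP z = 0.013 is still clear of the tote floor (0.004) whichever is right, so I'll open, go 20 mm deeper and close.

>>> servo_tool(
  increments=[
    [-6,0,0,0],
    [0,0,0,0],
    [0,0,0,0],
    [0,0,0,0],
    [0,0,0,0],
    [10,0,0,0],
    [10,0,0,0],
    [6,0,0,0],
    [0,0,0,0],
  ],
  gripper=40,
)

```text
time_s: 25.68
tool_pos: [0.3194, 0.2543, 0.0128]
ee_rot: [-0.091, 1.57, -2.757]
wrist_force: [0.4, 0.7, 0.4]
grip_width: 0.0401
```

>>> servo_tool(
  increments=[
    [0,0,0,0],
    [0,0,0,0],
    [0,0,0,0],
    [0,0,0,0],
    [0,0,0,0],
    [0,0,0,0],
  ],
  gripper=0,
)

```text
time_s: 26.42
tool_pos: [0.3199, 0.2546, 0.0138]
ee_rot: [-3.063, 1.57, 0.555]
wrist_force: [-0.7, -1.6, 5.9]
grip_width: 0.0107
```

The grip is now full (10.7 mm). I'll lift, and measure the carrier numerically from the first unobstructed top picture.

>>> servo_tool(
  increments=[
    [-5,0,0,0],
    [-20,0,0,0],
    [-40,0,0,0],
    [-45,0,0,0],
    [-45,0,0,0],
    [-45,0,0,0],
    [-30,0,0,0],
    [-10,0,0,0],
    [0,0,0,0],
  ],
  squeeze=70,
)

```text
time_s: 27.55
tool_pos: [0.3196, 0.2544, 0.253]
ee_rot: [-0.457, 1.571, -3.123]
wrist_force: [0.1, 0.2, -3.6]
grip_width: 0.0101
```

```bash
python3 - <<'E'
from tilt import *
w=manip.grab_frame('wrist');t=manip.grab_frame('top');sd=manip.grab_frame('side');save(w,'w12');s=manip.sense();print(s['time_s'],s['grip_width'],s['wrist_force'],s['tool_pos'])
im=w['pixels'].astype(int)
red=(im[...,0]>120)&(im[...,1]<70)&(im[...,2]<70)
wh=(im.min(2)>110)&(im.max(2)-im.min(2)<45)
for r in range(120,280,10):
    a=np.where(red[r,:320])[0];b=np.where(wh[r,320:620])[0]+320
    print((r,int(a.min()) if len(a) else None,int(b.max()) if len(b) else None),end='')
print()
T=cv2.imread('pics/top0.png')[:,:,::-1];p=T[200:300,215:325].astype(int)
hsv=cv2.cvtColor(T[200:300,215:325].copy(),cv2.COLOR_RGB2HSV)
red=((hsv[...,0]<8)|(hsv[...,0]>172))&(hsv[...,1]>130)
def rect(m,nm):
    n,l,st,_=cv2.connectedComponentsWithStats(m.astype(np.uint8));i=1+np.argmax(st[1:,4]);cn,_=cv2.findContours((l==i).astype(np.uint8),0,2)
    h=cv2.approxPolyDP(cv2.convexHull(np.vstack(cn)),2,True)[:,0]+[215,200];print(nm,st[i][4],h.tolist());return h
rect(red,'red')
lg=(p.min(2)>105)&(p.max(2)-p.min(2)<40)
rect(lg|red,'rim')
blue=(p[...,2]-p[...,0]>60); dark=~blue
rect(dark,'plate')
S=cv2.imread('pics/side0.png')[:,:,::-1];p2=S[240:340,250:345].astype(int)
h2=cv2.cvtColor(S[240:340,250:345].copy(),cv2.COLOR_RGB2HSV);r2=((h2[...,0]<8)|(h2[...,0]>172))&(h2[...,1]>130)
n,l,st,_=cv2.connectedComponentsWithStats(r2.astype(np.uint8));i=1+np.argmax(st[1:,4]);cn,_=cv2.findContours((l==i).astype(np.uint8),0,2);print('side red',(cv2.approxPolyDP(cv2.convexHull(cn[0]),1.5,True)[:,0]+[250,240]).tolist())
np.set_printoptions(linewidth=250)
print((p.sum(2)//30)[::3,::3])
E
```

```text
27.7 0.01046199703247433 [-0.14113067 -1.18852241 -2.02037318] [0.31931933 0.25424985 0.25214438]
(120, None, None)(130, None, None)(140, None, None)(150, None, None)(160, None, None)(170, None, 617)(180, None, 608)(190, 48, 599)(200, 51, 591)(210, 52, 589)(220, 54, 587)(230, 57, 585)(240, 59, 583)(250, 61, 581)(260, 63, 579)(270, 65, 577)
red 314 [[286, 212], [306, 249], [290, 260], [270, 220]]
rim 1890 [[286, 212], [306, 251], [247, 280], [228, 241]]
plate 6025 [[285, 200], [318, 266], [253, 299], [219, 231], [221, 219], [266, 200]]
side red [[319, 261], [319, 271], [315, 280], [285, 280], [279, 272], [279, 261]]
[[10 10 10 ... 10 10 10]
 [10 10 10 ... 10 10 10]
 [10 10 10 ... 10 10 10]
 ...
 [11 10 11 ... 11 11 10]
 [10 11 10 ... 11 11 11]
 [10 11 11 ... 11 11 11]]
```

```bash
python3 - <<'E'
from h import *
from scipy.optimize import least_squares
t=manip.grab_frame('top');sd=manip.grab_frame('side')
obs=[(t,(81,55.5,78),(286,212)),(t,(81,-55.5,78),(306.5,250.5)),(t,(-81,-55.5,78),(247.5,280.5)),(t,(-81,55.5,78),(228,241)),(sd,(81,55.5,78),(279,261)),(sd,(81,-55.5,78),(319.5,261))]
for oo,n in((obs[:4],'top'),(obs,'both'),(obs[4:],'side')):
    def f(q):
        c,s=np.cos(q[2]),np.sin(q[2]);Rz=np.array([[c,-s,0],[s,c,0],[0,0,1]])
        return np.concatenate([proj(p,[q[0],q[1],0]+Rz@np.array(m)/1000)-uv for p,m,uv in oo])
    r=least_squares(f,[.56,.18,-1.09]);print(n,np.round(r.x,4),np.degrees(r.x[2]),np.round(r.fun,1))
    q=r.x;c,s_=np.cos(q[2]),np.sin(q[2]);Rz=np.array([[c,-s_,0],[s_,c,0],[0,0,1]])
    for nm,m in(('hinge',(0,80,148)),('edge',(0,62.5,205))):
        X=[q[0],q[1],0]+Rz@np.array(m)/1000;print(nm,np.round(X,3),np.round(proj(t,X)),np.round(proj(sd,X)))
# current tote top in top view
T=t['pixels'];S=sd['pixels']
s=manip.sense();print(s['tool_pos'],s['ee_rot'],np.degrees(np.arctan2(*R(s['ee_rot'])[1::-1,1])))
E
```

```text
top [ 0.5619  0.1752 -1.1019] -63.13455254334057 [ 0.4 -0.4  0.1  0.  -0.1  0.2 -0.3  0.1]
hinge [0.633 0.211 0.148] [249. 211.] [268. 261.]
edge [0.618 0.203 0.205] [249. 211.] [274. 244.]
both [ 0.5623  0.1763 -1.0962] -62.80917026165458 [-0.3 -0.6 -0.3 -0.4 -0.4  0.2 -0.8  0.2  0.5 -0.8  0.8 -1.4]
hinge [0.633 0.213 0.148] [248. 211.] [268. 262.]
edge [0.618 0.205 0.205] [248. 211.] [273. 245.]
side [ 0.5636  0.1818 -1.1185] -64.08702374735981 [-0.2 -0.   0.2  0. ]
hinge [0.636 0.217 0.148] [247. 210.] [266. 262.]
edge [0.62  0.209 0.205] [246. 210.] [272. 245.]
[0.3194199  0.25430997 0.2524884 ] [-0.05543615  1.5693122  -2.72071744] -62.709372652479956
```

```bash
python3 - <<'E'
from tilt import *
w=manip.grab_frame('wrist');s=manip.sense()
for gy in(-8,-4,0,4,8):
  for th in (0,.05): print(gy,th,pred(w,s,th,(0,gy,32.5)))
im=w['pixels'].astype(int)
for c in(120,160,250,300,345,420,480,520): 
    k=im[140:230,c].sum(1);g=np.abs(np.diff(k));print(c,[(140+int(i),int(g[i]),w['pixels'][142+i,c].tolist()) for i in sorted(np.argsort(-g)[:4])])
E
```

```text
-8 0 [[320.0, 216.0], [320.0, 268.0], [53.0, 216.0], [588.0, 216.0]]
-8 0.05 [[320.0, 208.0], [320.0, 260.0], [56.0, 208.0], [584.0, 208.0]]
-4 0 [[320.0, 203.0], [320.0, 256.0], [50.0, 203.0], [590.0, 203.0]]
-4 0.05 [[320.0, 195.0], [320.0, 248.0], [54.0, 195.0], [586.0, 195.0]]
0 0 [[320.0, 190.0], [320.0, 244.0], [47.0, 190.0], [593.0, 190.0]]
0 0.05 [[320.0, 182.0], [320.0, 236.0], [52.0, 182.0], [589.0, 182.0]]
4 0 [[320.0, 176.0], [320.0, 231.0], [45.0, 176.0], [596.0, 176.0]]
4 0.05 [[320.0, 168.0], [320.0, 224.0], [50.0, 168.0], [591.0, 168.0]]
8 0 [[320.0, 162.0], [320.0, 219.0], [42.0, 162.0], [599.0, 162.0]]
8 0.05 [[320.0, 155.0], [320.0, 211.0], [47.0, 155.0], [593.0, 155.0]]
120 [(185, 119, [246, 33, 30]), (186, 67, [236, 38, 31]), (199, 102, [81, 80, 73]), (202, 91, [88, 16, 22])]
160 [(164, 96, [90, 52, 36]), (180, 93, [84, 23, 27]), (185, 123, [249, 50, 44]), (199, 173, [64, 59, 61])]
250 [(177, 29, [91, 91, 83]), (184, 81, [215, 212, 207]), (185, 282, [246, 246, 243]), (186, 101, [238, 238, 235])]
300 [(176, 46, [95, 88, 79]), (184, 91, [213, 213, 208]), (185, 286, [246, 245, 243]), (186, 100, [240, 240, 238])]
345 [(184, 110, [215, 211, 206]), (185, 276, [245, 244, 243]), (202, 438, [53, 94, 155]), (210, 275, [246, 247, 244])]
420 [(184, 191, [234, 234, 230]), (185, 271, [241, 242, 239]), (198, 293, [160, 158, 152]), (200, 254, [242, 242, 239])]
480 [(184, 180, [235, 235, 228]), (185, 285, [241, 242, 238]), (201, 50, [91, 88, 79]), (202, 426, [107, 104, 96])]
520 [(184, 193, [235, 236, 226]), (185, 283, [240, 241, 234]), (201, 151, [92, 87, 77]), (202, 299, [107, 101, 91])]
```

>>> servo_tool(
  increments=[
    [0,8,-8,0.3],
    [0,16,-16,0],
    [0,22,-22,0],
    [0,22,-22,0],
    [0,22,-22,0],
    [0,22,-22,0],
    [0,22,-21,0],
    [0,20,-20,0],
    [0,14,-14,0],
    [0,8.8,-7.4,0],
    [0,4,-4,0],
    [0,0,0,0],
  ],
)

```text
time_s: 29.35
tool_pos: [0.5606, 0.1745, 0.2535]
ee_rot: [-1.956, 1.571, 1.657]
wrist_force: [0.2, -1.1, -2.0]
grip_width: 0.0103
```

```bash
python3 - <<'E'
from h import *
t=manip.grab_frame('top');w=manip.grab_frame('wrist');save(t,'t13');save(w,'w13');s=manip.sense();Rt=R(s['ee_rot'])
print(s['time_s'],s['grip_width'],s['wrist_force'],s['tool_pos'],np.degrees(np.arctan2(Rt[1,1],Rt[0,1])))
print('to go',np.round(1000*Rt.T@(np.array([.561,.1755,.0855])-s['tool_pos']),1))
im=w['pixels'].astype(int)
for c in(160,250,300,420,520): 
    k=im[140:230,c].sum(1);g=np.abs(np.diff(k));i=int(np.argmax(g[30:60]))+30;print(c,140+i,g[i],end=' ')
# carrier landmarks in wrist/top for cross-check
C=np.array([.5622,.1758,0]);a=np.radians(-63);Rz=np.array([[np.cos(a),-np.sin(a),0],[np.sin(a),np.cos(a),0],[0,0,1]])
for l,m in(('flap_hinge',(0,80,148)),('flap_edge',(0,62.5,205)),('lower_red_end',(74,0,78))):
    print(l,[ (np.round(q['location'][::-1],1).tolist(),round(q['score'],2)) for q in manip.landmark_of(w,l)],np.round(proj(w,C+Rz@np.array(m)/1000),1))
E
```

```text
29.45 0.010565656540439079 [ 0.50729837  0.7636751  -1.94277756] [0.5603222  0.17464396 0.25370539] -62.98577625053494
to go [168.2  -0.4  -0.9]
160 199 155 250 185 270 300 185 284 420 198 287 520 185 291 flap_hinge [([323.1, 96.4], 0.97)] [320.4  96.7]
flap_edge [([320.8, 326.6], 0.62), ([323.7, 127.4], 0.59)] [320.2 131. ]
lower_red_end [([323.8, 98.0], 0.67)] [406.9 195.6]
```

Hinge: predicted (320,97), seen (323,96), so the aim is good to about 2 mm. I'll descend with a small offset away from the flap, then shift back before entering the rim.

>>> servo_tool(
  increments=[
    [10,1,4,0],
    [25,0,0,0],
    [30,0,0,0],
    [30,0,0,0],
    [25,0,0,0],
    [15,0,0,0],
    [8,0,-2,0],
    [5,0,-3,0],
    [0,0,0,0],
    [0,0,0,0],
  ],
)

```text
time_s: 30.85
tool_pos: [0.5623, 0.174, 0.106]
ee_rot: [2.989, 1.57, 0.318]
wrist_force: [-0.1, -0.0, -1.3]
grip_width: 0.0101
```

>>> servo_tool(
  increments=[
    [3,0,0,0],
    [3,0,0,0],
    [3,0,0,0],
    [3,0,0,0],
    [0,0,0,0],
  ],
)

```text
time_s: 31.48
tool_pos: [0.5619, 0.1739, 0.0931]
ee_rot: [-0.497, 1.57, 3.115]
wrist_force: [-0.8, 0.8, -1.5]
grip_width: 0.0106
```

>>> servo_tool(
  increments=[
    [1.5,0,0,0],
    [1.5,0,0,0],
    [1.5,0,0,0],
    [0,0,0,0],
  ],
)

```text
time_s: 31.98
tool_pos: [0.562, 0.1739, 0.0888]
ee_rot: [-0.751, 1.571, 2.862]
wrist_force: [-0.9, 0.4, -1.4]
grip_width: 0.01
```

>>> servo_tool(
  increments=[
    [1,0,0,0],
    [1,0,0,0],
    [1,0,0,0],
    [0,0,0,0],
  ],
)

```text
time_s: 32.48
tool_pos: [0.5621, 0.1739, 0.0859]
ee_rot: [-1.585, 1.571, 2.028]
wrist_force: [0.3, 1.0, -2.4]
grip_width: 0.0102
```

>>> servo_tool(
  increments=[
    [0.7,0,0,0],
    [0.7,0,0,0],
    [0.6,0,0,0],
    [0,0,0,0],
  ],
)

```text
time_s: 32.98
tool_pos: [0.5622, 0.174, 0.0855]
ee_rot: [2.878, 1.57, 0.207]
wrist_force: [-8.8, -1.5, 18.4]
grip_width: 0.0106
```

>>> servo_tool(
  increments=[
    [0.5,0,0,0],
    [0.5,0,0,0],
    [0,0,0,0],
  ],
)

```text
time_s: 33.35
tool_pos: [0.5623, 0.174, 0.0855]
ee_rot: [2.85, 1.569, 0.18]
wrist_force: [-13.3, -2.2, 28.9]
grip_width: 0.0107
```

Contact came exactly at seat height (TCP 0.0855). I'll relieve the pressure, release and check the pose.

>>> servo_tool(
  increments=[
    [-1.5,0,0,0],
    [0,0,0,0],
  ],
)

```text
time_s: 33.6
tool_pos: [0.5622, 0.174, 0.0856]
ee_rot: [2.923, 1.57, 0.253]
wrist_force: [-5.0, -0.5, 11.7]
grip_width: 0.0101
```

>>> servo_tool(
  increments=[
    [0,0,0,0],
    [0,0,0,0],
    [0,0,0,0],
    [0,0,0,0],
    [-10,0,0,0],
    [-25,0,0,0],
    [-35,0,0,0],
    [-35,0,0,0],
    [-30,0,0,0],
    [-20,0,0,0],
    [0,0,0,0],
  ],
  gripper=40,
)

```text
time_s: 34.98
tool_pos: [0.5626, 0.174, 0.2414]
ee_rot: [2.881, 1.568, 0.21]
wrist_force: [-0.0, 1.2, -0.7]
grip_width: 0.0402
```

```bash
python3 - <<'E'
from fit import *
w=manip.grab_frame('wrist');s=manip.sense();save(w,'w14');print(s['time_s'],s['tool_pos'],s['wrist_force'])
im=w['pixels'].astype(int)
red=(im[...,0]>120)&(im[...,1]<70)&(im[...,2]<70)
wh=(im.min(2)>110)&(im.max(2)-im.min(2)<45)
for r in range(130,290,10):
    a=np.where(red[r,:320])[0];b=np.where(wh[r,320:620])[0]+320
    print((r,int(a.min()) if len(a) else None,int(b.max()) if len(b) else None),end='')
print()
for c in(200,250,300,380,420): 
    k=im[130:300,c].sum(1);g=np.abs(np.diff(k));print(c,[(130+int(i),int(g[i])) for i in sorted(np.argsort(-g)[:6])])
C=np.array([.5622,.1755,0]);a=np.radians(-63);Rz=np.array([[np.cos(a),-np.sin(a),0],[np.sin(a),np.cos(a),0],[0,0,1]])
for z in(112,142): print(z,[np.round(proj(w,C+Rz@np.array(m+(z,))/1000)).tolist() for m in [(-81,55),(81,55),(81,-55),(-81,-55)]])
E
```

```text
35.025 [0.56218344 0.17392771 0.23987897] [ 0.24055268 -0.01553115 -0.64485359]
(130, None, 619)(140, 198, 445)(150, 197, 445)(160, 198, 444)(170, 199, 443)(180, 200, 442)(190, 201, 441)(200, 202, 440)(210, 203, 439)(220, 204, 438)(230, 205, 438)(240, 206, 437)(250, 207, 436)(260, 207, 435)(270, 208, 434)(280, 209, 433)
200 [(139, 87), (140, 145), (191, 20), (192, 23), (194, 27), (200, 24)]
250 [(138, 228), (171, 312), (172, 192), (236, 182), (249, 369), (262, 229)]
300 [(139, 283), (148, 324), (149, 294), (249, 433), (289, 250), (296, 320)]
380 [(139, 302), (140, 240), (149, 294), (249, 312), (289, 252), (296, 308)]
420 [(139, 194), (140, 199), (148, 325), (290, 289), (291, 185), (296, 308)]
112 [[205.0, 137.0], [432.0, 137.0], [421.0, 279.0], [217.0, 279.0]]
142 [[193.0, 141.0], [443.0, 141.0], [430.0, 295.0], [208.0, 295.0]]
```

Stacked height is confirmed: the rim is 248 px wide, against 250 expected stacked and 227 nested, and it is level. Now the flap. I'll close the fingers and go over and behind it.

>>> servo_tool(
  increments=[
    [0,0,-15,0],
    [0,0,-22,0],
    [0,0,-25,0],
    [0,0,-22,0],
    [0,0,-15,0],
    [10,0,0,0],
    [25,0,0,0],
    [25,0,0,0],
    [20,0,0,0],
    [10,0,0,0],
    [0,0,0,0],
  ],
  gripper=0,
)

```text
time_s: 36.4
tool_pos: [0.6498, 0.2187, 0.1487]
ee_rot: [-0.317, 1.57, -2.988]
wrist_force: [0.1, -0.0, 0.5]
grip_width: 0.0002
```

>>> servo_tool(
  increments=[
    [0,0,5,0],
    [0,0,5,0],
    [0,0,5,0],
    [0,0,5,0],
    [0,0,5,0],
    [0,0,0,0],
  ],
)

```text
time_s: 37.15
tool_pos: [0.6278, 0.2074, 0.1497]
ee_rot: [-2.967, 1.571, 0.645]
wrist_force: [0.6, 0.1, 1.7]
grip_width: -0.0001
```

>>> servo_tool(
  increments=[
    [0,0,5,0],
    [0,0,5,0],
    [0,0,5,0],
    [0,0,0,0],
  ],
)

```text
time_s: 37.65
tool_pos: [0.6144, 0.2005, 0.1497]
ee_rot: [-2.845, 1.571, 0.767]
wrist_force: [0.1, -0.0, 1.4]
grip_width: 0.0001
```

```bash
cat > flap.py <<'E'
from h import *
C=np.array([.5622,.1755,0]);a=np.radians(-63);Rz=np.array([[np.cos(a),-np.sin(a),0],[np.sin(a),np.cos(a),0],[0,0,1]])
s=manip.sense();print(s['time_s'],s['wrist_force'],'carrier tool',np.round(1000*Rz.T@(s['tool_pos']-C),1))
F={n:manip.grab_frame(n) for n in('side','top','wrist')}
for n,p in F.items():
    print(n,'edge',[(np.round(q['location'][::-1]).tolist(),round(q['score'],2)) for q in manip.landmark_of(p,'flap_edge')],'flap',[(np.round(q['extent']).tolist(),round(q['score'],2)) for q in manip.find_in(p,'flap')][:2])
    h=cv2.cvtColor(p['pixels'],cv2.COLOR_RGB2HSV);m=((h[...,0]>22)&(h[...,0]<36)&(h[...,1]>120)&(h[...,2]>90)).astype(np.uint8)
    k,l,st,ce=cv2.connectedComponentsWithStats(m);print('  yellow',[st[i].tolist() for i in range(1,k) if st[i][4]>12])
    print('  pred',[(A,np.round(proj(p,C+Rz@np.array([0,80-60*np.cos(A),148+60*np.sin(A)])/1000)).tolist()) for A in(1.27,.9,.6,0)])
E
python3 flap.py
```

```text
37.65 [ 0.13404246 -0.01723845  1.4087388 ] carrier tool [  1.4  57.8 149.7]
side edge [([283.0, 248.0], 0.82), ([236.0, 410.0], 0.67)] flap [([272.0, 258.0, 22.0, 36.0], 0.82), ([240.0, 250.0, 18.0, 33.0], 0.2)]
  yellow [[387, 171, 24, 11, 95], [267, 236, 16, 38, 263]]
  pred [(1.27, [274.0, 244.0]), (0.9, [282.0, 247.0]), (0.6, [287.0, 251.0]), (0, [292.0, 261.0])]
top edge [([251.0, 220.0], 0.58)] flap [([247.0, 221.0, 32.0, 20.0], 0.7)]
  yellow [[232, 211, 29, 20, 176], [511, 224, 65, 57, 1351]]
  pred [(1.27, [249.0, 211.0]), (0.9, [253.0, 220.0]), (0.6, [256.0, 226.0]), (0, [260.0, 233.0])]
wrist edge [] flap [([323.0, 283.0, 259.0, 180.0], 0.55)]
  yellow [[408, 196, 30, 29, 677], [192, 238, 263, 132, 26875]]
  pred [(1.27, [316.0, 338.0]), (0.9, [317.0, 369.0]), (0.6, [317.0, 375.0]), (0, [318.0, 351.0])]
```

The flap has moved to about 0.9 rad: edge at (283,248) side and (251,220) top, matching the model. I'll keep sweeping and lowering.

>>> servo_tool(
  increments=[
    [2,0,5,0],
    [2,0,5,0],
    [3,0,5,0],
    [3,0,2,0],
    [4,0,0,0],
    [4,0,0,0],
    [0,0,0,0],
  ],
)

```text
time_s: 38.98
tool_pos: [0.5993, 0.1927, 0.1316]
ee_rot: [0.511, 1.571, -2.159]
wrist_force: [-1.3, -0.6, 4.5]
grip_width: -0.0001
```

>>> servo_tool(
  increments=[
    [3,0,0,0],
    [3,0,0,0],
    [3,0,0,0],
    [0,0,0,0],
  ],
)

```text
time_s: 39.48
tool_pos: [0.5992, 0.1929, 0.1218]
ee_rot: [-0.359, 1.57, -3.029]
wrist_force: [0.7, -0.8, -0.1]
grip_width: -0.0002
```

```bash
python3 flap.py
```

```text
39.475 [ 0.65351068 -0.76631322 -0.05443988] carrier tool [  1.3  40.8 121.8]
side edge [([291.0, 262.0], 0.63)] flap [([277.0, 261.0, 35.0, 29.0], 0.83)]
  yellow [[397, 176, 14, 4, 24], [260, 248, 7, 4, 18], [268, 248, 23, 28, 490]]
  pred [(1.27, [274.0, 244.0]), (0.9, [282.0, 247.0]), (0.6, [287.0, 251.0]), (0, [292.0, 261.0])]
top edge [([259.0, 233.0], 0.69)] flap [([252.0, 230.0, 29.0, 22.0], 0.48)]
  yellow [[236, 220, 31, 23, 264], [510, 224, 66, 57, 1350]]
  pred [(1.27, [249.0, 211.0]), (0.9, [253.0, 220.0]), (0.6, [256.0, 226.0]), (0, [260.0, 233.0])]
wrist edge [] flap [([325.0, 255.0, 306.0, 204.0], 0.87), ([323.0, 356.0, 400.0, 222.0], 0.63)]
  yellow [[430, 158, 37, 47, 1432], [191, 223, 265, 132, 29726]]
  pred [(1.27, [315.0, 337.0]), (0.9, [316.0, 375.0]), (0.6, [316.0, 382.0]), (0, [317.0, 352.0])]
```

The flap edge matches shut in both views (side (291,262), top (259,233)). I'll press briefly to confirm, then retreat.

>>> servo_tool(
  increments=[
    [3,0,0,0],
    [3,0,0,0],
    [2,0,0,0],
    [1,0,0,0],
    [0,0,0,0],
  ],
)

```text
time_s: 40.55
tool_pos: [0.5995, 0.193, 0.1134]
ee_rot: [-1.448, 1.571, 2.165]
wrist_force: [-0.0, -1.3, 0.6]
grip_width: 0.0003
```

>>> servo_tool(
  increments=[
    [-10,0,0,0],
    [-25,0,0,0],
    [-35,0,0,0],
    [-35,0,0,0],
    [-35,0,0,0],
    [-25,0,-10,0],
    [0,0,0,0],
    [0,0,0,0],
    [0,0,0,0],
    [0,0,0,0],
  ],
)

```text
time_s: 41.8
tool_pos: [0.6082, 0.1974, 0.278]
ee_rot: [-0.436, 1.57, -3.106]
wrist_force: [0.2, -0.3, 0.1]
grip_width: -0.0002
```

```bash
python3 flap.py; python3 - <<'E'
from h import *
sd=manip.grab_frame('side');t=manip.grab_frame('top')
print([(l,[(np.round(q['location'][::-1]).tolist(),round(q['score'],2)) for q in manip.landmark_of(sd,l)][:2],[(np.round(q['location'][::-1]).tolist(),round(q['score'],2)) for q in manip.landmark_of(t,l)][:3]) for l in('tote_red_end','tote_grip','tote')])
C=np.array([.5622,.1755,0]);a=np.radians(-63);Rz=np.array([[np.cos(a),-np.sin(a),0],[np.sin(a),np.cos(a),0],[0,0,1]])
for m in((-74,0,142),(0,0,127),(0,0,72)): X=C+Rz@np.array(m)/1000;print(m,np.round(proj(sd,X)),np.round(proj(t,X)))
for l in('screwdriver','flux','spool','meter','mug'): print(l,[np.round(q['extent'][:2]).tolist() for q in manip.find_in(t,l)][:1])
T=cv2.imread('pics/top0.png');
E
```

```text
41.8 [ 0.22052481 -0.26934909  0.12864468] carrier tool [  1.3  50.9 278. ]
side edge [([290.0, 260.0], 0.76)] flap [([277.0, 262.0, 32.0, 29.0], 0.83), ([300.0, 271.0, 46.0, 57.0], 0.23)]
  yellow [[383, 154, 28, 28, 389], [260, 249, 7, 3, 17], [268, 248, 23, 28, 596]]
  pred [(1.27, [274.0, 244.0]), (0.9, [282.0, 247.0]), (0.6, [287.0, 251.0]), (0, [292.0, 261.0])]
top edge [([258.0, 232.0], 0.96)] flap [([253.0, 222.0, 53.0, 32.0], 0.9)]
  yellow [[231, 210, 29, 31, 551], [275, 217, 4, 7, 17], [510, 225, 66, 56, 1353]]
  pred [(1.27, [249.0, 211.0]), (0.9, [253.0, 220.0]), (0.6, [256.0, 226.0]), (0, [260.0, 233.0])]
wrist edge [([320.0, 249.0], 0.65), ([324.0, 265.0], 0.2)] flap [([324.0, 198.0, 154.0, 111.0], 0.7), ([321.0, 207.0, 186.0, 178.0], 0.53)]
  yellow [[377, 144, 18, 24, 375], [254, 177, 137, 73, 9667]]
  pred [(1.27, [319.0, 217.0]), (0.9, [319.0, 241.0]), (0.6, [319.0, 252.0]), (0, [319.0, 250.0])]
[('tote_red_end', [([475.0, 177.0], 0.9), ([446.0, 223.0], 0.78)], [([551.0, 357.0], 0.97), ([433.0, 357.0], 0.9)]), ('tote_grip', [([296.0, 268.0], 0.84), ([452.0, 178.0], 0.83)], [([438.0, 325.0], 0.88), ([262.0, 242.0], 0.65), ([532.0, 332.0], 0.62)]), ('tote', [([299.0, 285.0], 0.88), ([447.0, 197.0], 0.8)], [([530.0, 334.0], 0.94), ([269.0, 246.0], 0.87), ([432.0, 326.0], 0.57)])]
(-74, 0, 142) [299. 283.] [236. 255.]
(0, 0, 127) [300. 267.] [265. 242.]
(0, 0, 72) [300. 282.] [267. 246.]
screwdriver [[334.0, 303.0]]
flux [[298.0, 165.0]]
spool [[359.0, 173.0]]
meter [[542.0, 253.0]]
mug [[120.0, 263.0]]
```

```bash
python3 -c "
from workcell import manip
print(manip.finish_job())"
```

```text
the job is handed in; nothing more can be done
None
```

The white tote is stacked on the grey one with the red ends opposite, and the yellow flap is pressed shut. I handed the job in at about 42 s of the 70 s allowed.

**How it went**
- The tool could not be tilted, so I gripped the fin beyond the light bar with the tool upright and lifted the tote along its own tilted axis.
- I set the tote down on free bench and dragged it closer to level. It was still tilted by roughly 0.14 rad when I let go, so it settled the last bit on its own.
- Two attempts to regrip it there closed on nothing. The real finger ends sit about 38 mm short of the reported TCP, which also means the first grip held only the fin's top edge. Going 20 mm deeper gave a firm grip of about 10.5 mm.
- I then seated the tote on the lugs and swept the flap over it.

**Last checks**
- **Stacking:** the tote touched down at the expected seat height. Its rim then measured 248 px wide, where 250 means stacked and 227 means nested. It looked level, about 2 mm off centre and within the play.
- **Facing:** in the wrist picture the red end was over the grey tote's plain end. The network did not pick out that red end in the final pictures, so this rests on the colour check.
- **Flap:** the edge matched the shut position to within about 2 px in the side and top views, and stayed there about 1 s after the robot withdrew.
- **Flap press:** the extra press after shutting met almost no force, so it confirmed nothing.
- **Bystanders:** the spool, screwdriver, flux bottle, meter and mug were all found in the last top view. I compared the screwdriver and mug with earlier top views and neither had moved more than about 2 px; the others I did not compare.
- **Forces:** the highest wrist force in the readings was about 32 N, while seating the tote.

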